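# Fit and address the lantern dimmer modules

### The arm

A 6-joint arm with a two-finger parallel gripper is mounted at the origin on the work surface. World frame = base frame: x ahead of the robot, y to its left, z up, the work surface at z = 0. Lengths are in m, angles in rad, forces in N, time in s.
With the tool pointing down it reaches from about 0.35 to 0.975 m from the base axis. Payload 4.9 kg.
Tool frame: the origin (TCP) lies at the very end of the fingers, on their centre line; the grasp point (between the pads) lies 19 mm behind it (manip.tcp_to_grasp is the distance from the TCP to the grasp point, in m); z points along the fingers, y is the direction in which the jaws open and shut (so a half turn about z gives the same grasp; the last joint's range is limited). The gripper opens to 85 mm and grips with 20 to 120 N. Pads are 22 mm wide; open, the fingers measure 114 mm over their backs; the gripper's body (76 mm by 85 mm) begins 54 mm behind the grasp point. The pads swing forward as they close: fully open they stand 13 mm farther back than shut.
Start: joints at [1.064, 0.053, 1.613, -0, 1.476, -0.119], TCP at [0.236, 0.579, 0.231] pointing down, gripper open.
Joint ranges: [-3.01, 3.01], [-1.01, 2.22], [0.06, 2.58], [-1.02, 4.17], [0.09, 2.62], [-3.14, 3.14]. Speed limits (rad/s): [2.57, 2.57, 3.14, 3.14, 3.14, 3.14].

### API

Orientations are given as a unit quaternion [w, x, y, z].
In Python, from plant import sensors, cams, job, finder, manip gives the robot as it stands.
- The arm moves only by the shell command python3 -m pendant 'ROWS'. ROWS is JSON, a list of rows, each an object of numbers: "wx", "wy", "wz": the turn, a rotation vector about the tool's x, y, z in degrees; "dx", "dy", "dz": the shift along the tool's x, y, z in m; "hand": the gripper's target within -1 to 1 (fully open at 1, half-way at 0, shut at -1). A call has 1 to 20 rows; each row is the pose to reach, as a shift and turn from the pose commanded when the call began, along the tool's axes at that moment; what a row does not reach only later rows make up. A row lasts 1/12 s, in which the tool goes at most 41.7 mm and 7.16 degrees, less where a joint would pass 70% of its speed; a pose out of reach is approached as far as the arm can. A call with a gripper value outside its range is refused whole. The fingers move at their own pace and stop on an object; the grip force is fixed at half the most. Time passes only in rows, so rows that repeat a pose let the fingers close. It gives the time, the measured TCP pose, the force and the opening at its end, in the units of the state.
- sensors.state(): the state, without advancing time (a new reading comes with each control period).
- cams.grab_frame(name): name is "side" or "top" or "wrist"; returns (picture, depth): 420x560x3 uint8, red, green, blue; 420x560 float32, m along the optical axis (not along the pixel's ray), 0 where there is no reading.
- cams.calibration(name): a dict with "fov_y" (degrees; the focal length in pixels is half the picture's height over the tangent of half this angle, whatever the lens; pixels are square), "cx", "cy" (the principal point, pixels), "pose" (4x4, takes a point from camera to world coordinates); the wrist camera has in their place "hand_eye" (4x4, takes a point from camera to tool coordinates, whose origin is the TCP and whose axes are the flange's). Camera axes: x right, y down, z forward; pixel columns grow to the right and rows downward; lengths in m; the calibration is good to about 2 mm. A picture is of the moment at which its call begins: read the wrist's pose just before it. calibration takes no time and is no camera call.
- job.job_done(): hands the job in, once; it reports no verdict.
Trained networks look in the newest picture that a camera, given by its name, has taken for a name from the list of things; names that differ only in an ending like _2 or _b are one class to them, and where a whole thing is asked for, a point or a joint stands for the part that bears it (a point fixed in the world has none). Each returns a list of dicts, best first, with "score" (0 to 1); they miss things now and then, are a little off and sometimes report something else, mostly with a low value. They report only what shows in the picture. A call takes as long as a camera call. They do not tell look-alikes from the thing itself.
- finder.look_for(camera, thing): "position" ([x, y, z] in m, in world coordinates, good to about 4 mm: the middle of the surface that is visible of it).
The state is a dict: "time": time; "joint_pos": joint angles; "joint_vel": joint speeds; "joint_efforts": joint torques, N m; "tool_pos": TCP position; "tool_rot": TCP orientation; "contact_force": force on the tool from outside, world axes, zero at the start; "ft_torque": the same for the moment, N m; "gripper_width": opening from 0.0 (shut) to 1.0 (fully open).
Only numpy, scipy, OpenCV 4.12 (cv2) and the standard library are available. Lean on these libraries where they do the work, as an engineer would, in place of code of your own. Each camera call takes 0.05 s, during which the arm holds its last target. There are 200 camera calls.

### The job

Fit each lantern dimmer module on the counter into the base of its own colour, lying flat with its screw over the brass insert, and then drive its screw fully home with the screwdriver. Set the modules' switches to their lantern codes - yellow: 1 and 3 on, red: 2 and 4 on, blue: 1 and 4 on, all others off - and finally put the screwdriver back in its stand, without disturbing the stack of cups.

Things in the scene. Friction and masses are not known exactly. Their poses are not given: they have to be found in the camera images.
- yellow_base: Base socket of the yellow module, fixed on the board: black tray with yellow rim lines. Origin: underside, below the brass screw insert; z up. Tray x = -25 to 101, y = -36 to 36 mm, inside 116 x 62 mm, floor 4 mm thick, rim 8 mm above the floor. Bases stand 100 mm apart, shuffled; behind them (x = 120 to 144 mm) a wiring trunk reaches 22 mm above the tray's underside.
- yellow_module: Loose lantern dimmer module with a yellow top, 0.18 to 0.33 kg, 110 x 56 mm; lies in its base with 3 mm play all round, origin over the base's, same x. Origin: underside, on the screw's axis; z up. x = -17 to 17 mm: foot 26 mm high with the screw in a 26 mm square well; x = 17 to 93 mm: housing 45 mm high with four slide switches on its flat top. May be absent.
- yellow_screw (a joint): Turn (rad) of the yellow module's captive screw, clockwise from above: 0 undone (starts at 0 to 0.5), 5.0 fully home (firm stop); drag 0.05 N m, stays where left. Head 19 mm across; cross recess with open-ended slots 5.5 mm wide, 5 mm deep, along the module's x and y at 0 rad, turning with it. Head's top is 21 mm above the module's underside at 0 rad and sinks 1 mm per rad.
- yellow_sw1 (a joint): Slide switch 1 of the yellow module, next to the screw: 0 = off, 0.010 m = on. White knob 6 x 6 mm, 9 mm high, at module x = 32.5 mm; it slides from y = -5 mm (off) to y = +5 mm (on, the white stripe's side) and stays where it is left, at first anywhere; 1.5 N moves it.
- yellow_sw2 (a joint): Slide switch 2 of the yellow module: 0 = off, 0.010 m = on. White knob 6 x 6 mm, 9 mm high, at module x = 47.5 mm; it slides from y = -5 mm (off) to y = +5 mm (on, the white stripe's side) and stays where it is left, at first anywhere; 1.5 N moves it.
- yellow_sw3 (a joint): Slide switch 3 of the yellow module: 0 = off, 0.010 m = on. White knob 6 x 6 mm, 9 mm high, at module x = 62.5 mm; it slides from y = -5 mm (off) to y = +5 mm (on, the white stripe's side) and stays where it is left, at first anywhere; 1.5 N moves it.
- yellow_sw4 (a joint): Slide switch 4 of the yellow module: 0 = off, 0.010 m = on. White knob 6 x 6 mm, 9 mm high, at module x = 77.5 mm; it slides from y = -5 mm (off) to y = +5 mm (on, the white stripe's side) and stays where it is left, at first anywhere; 1.5 N moves it.
- red_base: Base socket of the red module, fixed on the board: black tray with red rim lines. Origin: underside, below the brass screw insert; z up. Tray x = -25 to 101, y = -36 to 36 mm, inside 116 x 62 mm, floor 4 mm thick, rim 8 mm above the floor. Bases stand 100 mm apart, shuffled; behind them (x = 120 to 144 mm) a wiring trunk reaches 22 mm above the tray's underside.
- red_module: Loose lantern dimmer module with a red top, 0.18 to 0.33 kg, 110 x 56 mm; lies in its base with 3 mm play all round, origin over the base's, same x. Origin: underside, on the screw's axis; z up. x = -17 to 17 mm: foot 26 mm high with the screw in a 26 mm square well; x = 17 to 93 mm: housing 45 mm high with four slide switches on its flat top. May be absent.
- red_screw (a joint): Turn (rad) of the red module's captive screw, clockwise from above: 0 undone (starts at 0 to 0.5), 5.0 fully home (firm stop); drag 0.05 N m, stays where left. Head 19 mm across; cross recess with open-ended slots 5.5 mm wide, 5 mm deep, along the module's x and y at 0 rad, turning with it. Head's top is 21 mm above the module's underside at 0 rad and sinks 1 mm per rad.
- red_sw1 (a joint): Slide switch 1 of the red module, next to the screw: 0 = off, 0.010 m = on. White knob 6 x 6 mm, 9 mm high, at module x = 32.5 mm; it slides from y = -5 mm (off) to y = +5 mm (on, the white stripe's side) and stays where it is left, at first anywhere; 1.5 N moves it.
- red_sw2 (a joint): Slide switch 2 of the red module: 0 = off, 0.010 m = on. White knob 6 x 6 mm, 9 mm high, at module x = 47.5 mm; it slides from y = -5 mm (off) to y = +5 mm (on, the white stripe's side) and stays where it is left, at first anywhere; 1.5 N moves it.
- red_sw3 (a joint): Slide switch 3 of the red module: 0 = off, 0.010 m = on. White knob 6 x 6 mm, 9 mm high, at module x = 62.5 mm; it slides from y = -5 mm (off) to y = +5 mm (on, the white stripe's side) and stays where it is left, at first anywhere; 1.5 N moves it.
- red_sw4 (a joint): Slide switch 4 of the red module: 0 = off, 0.010 m = on. White knob 6 x 6 mm, 9 mm high, at module x = 77.5 mm; it slides from y = -5 mm (off) to y = +5 mm (on, the white stripe's side) and stays where it is left, at first anywhere; 1.5 N moves it.
- blue_base: Base socket of the blue module, fixed on the board: black tray with blue rim lines. Origin: underside, below the brass screw insert; z up. Tray x = -25 to 101, y = -36 to 36 mm, inside 116 x 62 mm, floor 4 mm thick, rim 8 mm above the floor. Bases stand 100 mm apart, shuffled; behind them (x = 120 to 144 mm) a wiring trunk reaches 22 mm above the tray's underside.
- blue_module: Loose lantern dimmer module with a blue top, 0.18 to 0.33 kg, 110 x 56 mm; lies in its base with 3 mm play all round, origin over the base's, same x. Origin: underside, on the screw's axis; z up. x = -17 to 17 mm: foot 26 mm high with the screw in a 26 mm square well; x = 17 to 93 mm: housing 45 mm high with four slide switches on its flat top. May be absent.
- blue_screw (a joint): Turn (rad) of the blue module's captive screw, clockwise from above: 0 undone (starts at 0 to 0.5), 5.0 fully home (firm stop); drag 0.05 N m, stays where left. Head 19 mm across; cross recess with open-ended slots 5.5 mm wide, 5 mm deep, along the module's x and y at 0 rad, turning with it. Head's top is 21 mm above the module's underside at 0 rad and sinks 1 mm per rad.
- blue_sw1 (a joint): Slide switch 1 of the blue module, next to the screw: 0 = off, 0.010 m = on. White knob 6 x 6 mm, 9 mm high, at module x = 32.5 mm; it slides from y = -5 mm (off) to y = +5 mm (on, the white stripe's side) and stays where it is left, at first anywhere; 1.5 N moves it.
- blue_sw2 (a joint): Slide switch 2 of the blue module: 0 = off, 0.010 m = on. White knob 6 x 6 mm, 9 mm high, at module x = 47.5 mm; it slides from y = -5 mm (off) to y = +5 mm (on, the white stripe's side) and stays where it is left, at first anywhere; 1.5 N moves it.
- blue_sw3 (a joint): Slide switch 3 of the blue module: 0 = off, 0.010 m = on. White knob 6 x 6 mm, 9 mm high, at module x = 62.5 mm; it slides from y = -5 mm (off) to y = +5 mm (on, the white stripe's side) and stays where it is left, at first anywhere; 1.5 N moves it.
- blue_sw4 (a joint): Slide switch 4 of the blue module: 0 = off, 0.010 m = on. White knob 6 x 6 mm, 9 mm high, at module x = 77.5 mm; it slides from y = -5 mm (off) to y = +5 mm (on, the white stripe's side) and stays where it is left, at first anywhere; 1.5 N moves it.
- driver: Loose screwdriver, 154 mm long, 0.12 kg, upright in its stand at the start. Origin: the point of its bit; z runs towards the handle. Cross bit with blades along its x and y, 10 mm across, 2.6 mm thick, 10 mm long; steel shank 10 mm in diameter up to z = 80 mm; orange square handle 26 x 26 mm, flats facing its x and y, z = 80 to 152 mm. The bit binds a little: turn it back slightly before lifting it out.
- stand: Dark wooden screwdriver stand fixed on the counter, 60 x 60 mm, 84 mm high, with an 18 mm square hole on its axis right through to the counter. The screwdriver hangs in it by the lower end of its handle, the bit's point 4 mm above the counter. Origin: centre of its underside, z up.
- cups: Bystander: stack of paper coffee cups, 58 mm wide, 94 mm high, on the counter beyond the work; origin at its underside. (A bowl of dates and a steel carafe stand farther off, clear of the work.)
There are look-alikes about, which are no part of the job. What is shaped like the driver but turquoise is not meant.

How it is judged:
On the way, in this order (a step that is already met when the one before it is completed fails the run):
1. every module present lies flat in the base of its own colour, its screw over the insert (horizontal distance between yellow_module and yellow_base below 0.008 m and z of yellow_module in the frame of yellow_base below 0.0065 m and angle between each of yellow_module, red_module, blue_module's own z axis and vertical below 0.06 rad and angle between the x axis of yellow_module and the x axis of yellow_base, either way round below 0.15 rad and horizontal distance between red_module and red_base below 0.008 m and z of red_module in the frame of red_base below 0.0065 m and angle between the x axis of red_module and the x axis of red_base, either way round below 0.15 rad and horizontal distance between blue_module and blue_base below 0.008 m and z of blue_module in the frame of blue_base below 0.0065 m and angle between the x axis of blue_module and the x axis of blue_base, either way round below 0.15 rad), for 0.2 s.
2. every screw is driven fully home with its module in its base (all of step 1 and value of joint each of yellow_screw, red_screw, blue_screw above 4.6 rad), for 0.2 s.
At the end, for the whole second after the job is handed in: Each module present lies flat in its colour's base (within 8 mm, screw over the insert), screw at 4.6 rad or more, switches in its code (on over 7 mm, off under 3 mm); the screwdriver is upright in the stand (within 9 mm, bit under 12 mm above the counter); all at rest (all of step 2 and value of joint each of yellow_sw1, yellow_sw3, red_sw2, red_sw4, blue_sw1, blue_sw4 above 0.007 m and value of joint each of yellow_sw2, yellow_sw4, red_sw1, red_sw3, blue_sw2, blue_sw3 below 0.003 m and linear speed of each of yellow_module, red_module, blue_module, driver below 0.02 m/s and horizontal distance between driver and stand below 0.009 m and height (world z) of driver below 0.012 m and angle between driver's own z axis and vertical below 0.12 rad); the robot touches nothing.
It fails at once if the stack of cups is pushed more than 3 cm or tipped over (distance of cups from where it was at the start of the episode above 0.03 m or angle between cups's own z axis and vertical above 0.5 rad).
Of yellow_module, red_module, blue_module only 2 to 3 are there at a start; the rules pass over those that are not, and their reading is None.
At some moment in a run one of yellow_module, red_module, blue_module may be knocked a few centimetres aside while the robot is not near it.
It also fails if it takes over 210 s, if anything falls off the work surface, if the arm or the gripper's body presses on something with over 40 N, if the wrist force passes 120 N, or if a joint passes its speed limit or range.

## Working session

There is one attempt and no reset: what is moved stays moved. The work goes in short steps, Python scripts to look and compute and a shell command to move; the robot and the scene stay as the last step left them, time stands still between calls to the robot, and variables do not carry over. Pictures are saved under pics/ and viewed, about 12 in all and at most 16, crops included, and the job is handed in when it is done.

```bash
ls; mkdir -p pics
cat > h.py <<'E'
import numpy as np, cv2
from scipy.spatial.transform import Rotation as R
from plant import sensors, cams, job, finder, manip
def tool():
    s=sensors.state(); q=s['tool_rot']; T=np.eye(4); T[:3,:3]=R.from_quat([q[1],q[2],q[3],q[0]]).as_matrix(); T[:3,3]=s['tool_pos']; return T
def grab(n):
    T=tool(); c=cams.calibration(n); p,d=cams.grab_frame(n)
    P=c['pose'] if n!='wrist' else T@np.array(c['hand_eye'])
    f=210/np.tan(np.radians(c['fov_y'])/2)
    v,u=np.mgrid[0:420,0:560]
    X=np.stack([(u-c['cx'])/f*d,(v-c['cy'])/f*d,d,np.ones_like(d)],-1)@np.array(P).T
    return p,d,X[...,:3]
def save(n,p,s=1): cv2.imwrite('pics/'+n+'.png',cv2.resize(p[...,::-1],None,fx=s,fy=s,interpolation=cv2.INTER_CUBIC))
E
python3 - <<'E'
from h import *
for n in ['top','side']:
    p,d,X=grab(n); save(n+'0',p,1.4); np.savez(n+'0',p=p,d=d,X=X); c=cams.calibration(n); print(n,c)
    for t in ['yellow_module','red_module','blue_module','yellow_base','red_base','blue_base','driver','stand','cups']:
        print(n,t,[(np.round(r['position'],3).tolist(),round(r['score'],2)) for r in finder.look_for(n,t)][:3])
print(cams.calibration('wrist')); print(sensors.state())
E
```

```text
pics
top {'fov_y': 56.09687432277439, 'cx': 279.45215194480016, 'cy': 208.54940019739044, 'pose': array([[-0.01167042, -0.99516361,  0.09753561,  0.48746939],
       [-0.99962743,  0.00920432, -0.02569586, -0.01952115],
       [ 0.02467384, -0.09779915, -0.99490026,  1.09742252],
       [ 0.        ,  0.        ,  0.        ,  1.        ]])}
top yellow_module [([0.507, -0.212, 0.048], 0.81)]
top red_module [([0.514, -0.071, 0.042], 0.63)]
top blue_module []
top yellow_base [([0.568, 0.275, 0.006], 0.63)]
top red_base [([0.551, 0.175, 0.012], 0.75)]
top blue_base [([0.531, 0.079, 0.01], 0.67)]
top driver [([0.643, -0.078, 0.161], 0.55), ([0.739, -0.122, 0.15], 0.45)]
top stand [([0.636, -0.078, 0.087], 0.65)]
top cups [([0.688, -0.215, 0.09], 0.91)]
side {'fov_y': 45.4618585434513, 'cx': 275.1394425657822, 'cy': 209.83519127625183, 'pose': array([[ 0.90518313, -0.27582227,  0.323366  ,  0.17625828],
       [-0.42477548, -0.56119114,  0.71037335, -0.90501505],
       [-0.01446665, -0.78037592, -0.62514329,  0.81334534],
       [ 0.        ,  0.        ,  0.        ,  1.        ]])}
sid
[... 904 characters left out ...]
000e+00]])}
{'time': 1.0, 'joint_pos': array([ 1.06400594e+00,  5.26782047e-02,  1.61287805e+00, -3.23734030e-05,
        1.47600456e+00, -1.19034592e-01]), 'joint_vel': array([ 0.00048618, -0.00097873,  0.00118558,  0.0025726 , -0.00043454,
        0.00212812]), 'joint_efforts': array([-9.82485312e-05, -3.93678761e+01, -3.70477903e+01, -7.00555893e-05,
        2.42842043e-04, -6.25002326e-05]), 'tool_pos': array([0.23634224, 0.57857835, 0.23133023]), 'tool_rot': array([2.02320457e-05, 1.92664073e-01, 9.81264773e-01, 1.01859174e-05]), 'contact_force': array([0.14491561, 0.44341468, 1.22636624]), 'ft_torque': array([ 0.0311772 ,  0.02017371, -0.04266231]), 'gripper_width': 0.9992020500233443}
```

View pics/top0.png

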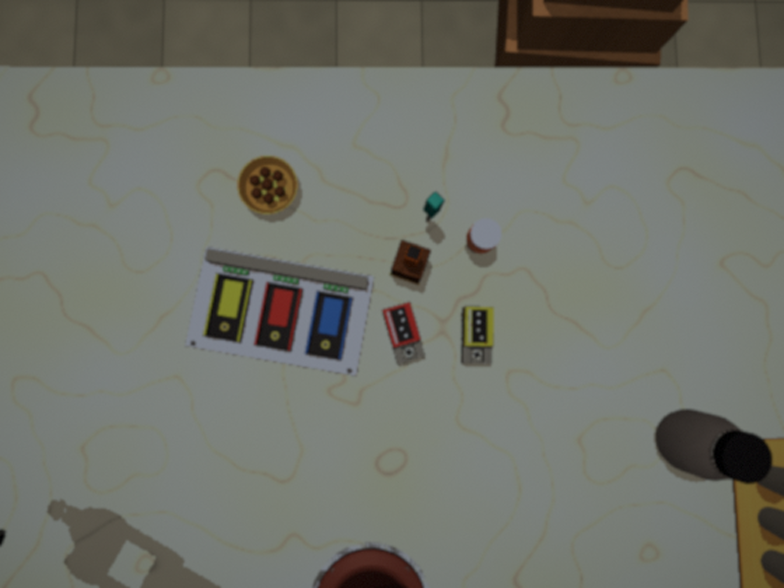

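View pics/side0.png

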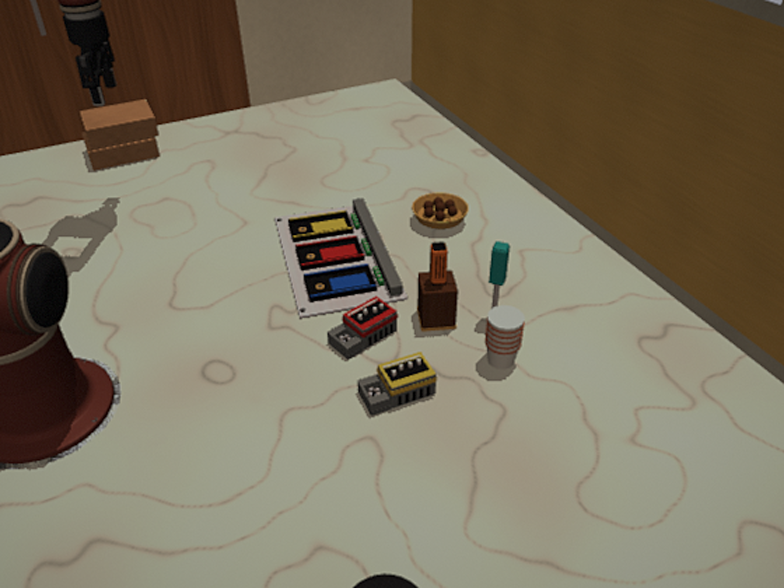

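The top picture (784 px wide) shows two modules: red at (405,330) and yellow at (478,333). Blue is absent.
- **Could be taken for modules:** the colour plates inside the bases at (228,308), (280,317) and (330,325).
- **Could be taken for the driver:** the turquoise one at (433,205). I choose the orange one in the stand at (411,261).
- **Cups:** at (483,236).

I'll go above the modules for the close look.

```bash
python3 -m pendant '[{"dx":-0.507,"dy":-0.57,"wz":-22.2},{"dx":-0.507,"dy":-0.57,"wz":-22.2},{"dx":-0.507,"dy":-0.57,"wz":-22.2},{"dx":-0.507,"dy":-0.57,"wz":-22.2},{"dx":-0.507,"dy":-0.57,"wz":-22.2},{"dx":-0.507,"dy":-0.57,"wz":-22.2},{"dx":-0.507,"dy":-0.57,"wz":-22.2},{"dx":-0.507,"dy":-0.57,"wz":-22.2},{"dx":-0.507,"dy":-0.57,"wz":-22.2},{"dx":-0.507,"dy":-0.57,"wz":-22.2},{"dx":-0.507,"dy":-0.57,"wz":-22.2},{"dx":-0.507,"dy":-0.57,"wz":-22.2},{"dx":-0.507,"dy":-0.57,"wz":-22.2},{"dx":-0.507,"dy":-0.57,"wz":-22.2},{"dx":-0.507,"dy":-0.57,"wz":-22.2},{"dx":-0.507,"dy":-0.57,"wz":-22.2},{"dx":-0.507,"dy":-0.57,"wz":-22.2},{"dx":-0.507,"dy":-0.57,"wz":-22.2},{"dx":-0.507,"dy":-0.57,"wz":-22.2},{"dx":-0.507,"dy":-0.57,"wz":-22.2}]'
cat >> h.py <<'E'
def yaw():
    x=tool()[:3,0]; return np.degrees(np.arctan2(x[1],x[0]))
def delta(pos,yaw_deg=None):
    "rows needed to reach world pos (tool straight down) with tool x at yaw_deg"
    T=tool(); y0=yaw(); w=0 if yaw_deg is None else yaw_deg-y0
    w=(w+180)%360-180
    Rt=R.from_euler('z',y0+w,degrees=True).as_matrix()@np.diag([1,-1,-1.])
    rv=R.from_matrix(T[:3,:3].T@Rt).as_rotvec(degrees=True)
    d=T[:3,:3].T@(np.array(pos)-T[:3,3])
    print('d',np.round(d,4),'w',np.round(rv,1),'rows',max(int(np.ceil(np.linalg.norm(d)/.0417)),int(np.ceil(np.linalg.norm(rv)/7.16)))+1)
def rect(X,mask):
    P=X[mask][:,:2].astype(np.float32)*1000
    return cv2.minAreaRect(P)
E
python3 - <<'E'
from h import *
s=sensors.state(); print(s['time'],s['tool_pos'],yaw(),s['joint_pos'])
p,d,X=grab('wrist'); save('w1',p,1.4); np.savez('w1',p=p,d=d,X=X)
E
```

```text
1.0 [0.23634224 0.57857835 0.23133023] 157.78340509911843 [ 1.06400594e+00  5.26782047e-02  1.61287805e+00 -3.23734030e-05
  1.47600456e+00 -1.19034592e-01]invalid input
```

View pics/w1.png

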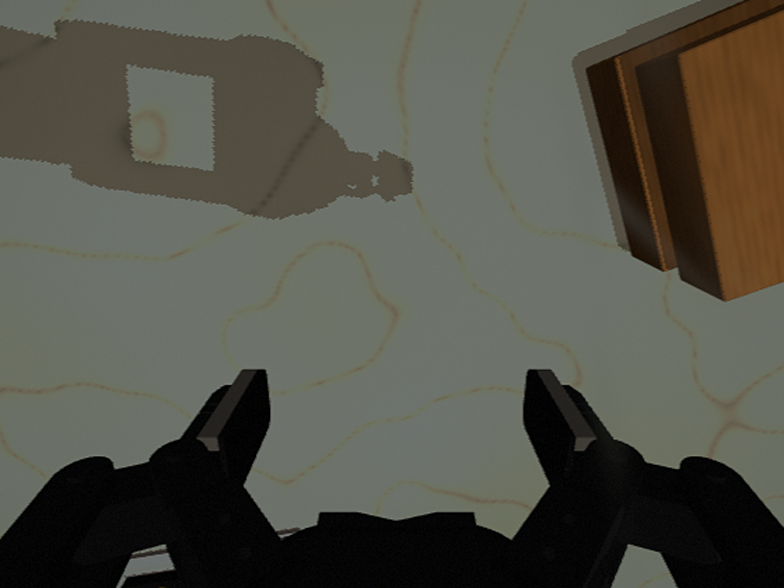

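The wrist picture shows only the bare counter, because the move was refused ("invalid input"). I'll retry with every key in each row.

```bash
python3 -m pendant '[{"wx":0,"wy":0,"wz":-22.2,"dx":-0.507,"dy":-0.57,"dz":0,"hand":1},{"wx":0,"wy":0,"wz":-22.2,"dx":-0.507,"dy":-0.57,"dz":0,"hand":1}]'; python3 -m pendant --help | head -20
```

```text
time: 1.22
tool_pos: [0.2637, 0.4999, 0.2305]
tool_rot: [-0.0, 0.064, 0.998, -0.001]
contact_force: [1.4, -0.6, 0.4]
gripper_width: 1.001invalid input: not JSON, or not a number
```

```bash
python3 -m pendant '[{"wx":0,"wy":0,"wz":-7.3,"dx":-0.306,"dy":-0.606,"dz":0,"hand":1},{"wx":0,"wy":0,"wz":-7.3,"dx":-0.306,"dy":-0.606,"dz":0,"hand":1},{"wx":0,"wy":0,"wz":-7.3,"dx":-0.306,"dy":-0.606,"dz":0,"hand":1},{"wx":0,"wy":0,"wz":-7.3,"dx":-0.306,"dy":-0.606,"dz":0,"hand":1},{"wx":0,"wy":0,"wz":-7.3,"dx":-0.306,"dy":-0.606,"dz":0,"hand":1},{"wx":0,"wy":0,"wz":-7.3,"dx":-0.306,"dy":-0.606,"dz":0,"hand":1},{"wx":0,"wy":0,"wz":-7.3,"dx":-0.306,"dy":-0.606,"dz":0,"hand":1},{"wx":0,"wy":0,"wz":-7.3,"dx":-0.306,"dy":-0.606,"dz":0,"hand":1},{"wx":0,"wy":0,"wz":-7.3,"dx":-0.306,"dy":-0.606,"dz":0,"hand":1},{"wx":0,"wy":0,"wz":-7.3,"dx":-0.306,"dy":-0.606,"dz":0,"hand":1},{"wx":0,"wy":0,"wz":-7.3,"dx":-0.306,"dy":-0.606,"dz":0,"hand":1},{"wx":0,"wy":0,"wz":-7.3,"dx":-0.306,"dy":-0.606,"dz":0,"hand":1},{"wx":0,"wy":0,"wz":-7.3,"dx":-0.306,"dy":-0.606,"dz":0,"hand":1},{"wx":0,"wy":0,"wz":-7.3,"dx":-0.306,"dy":-0.606,"dz":0,"hand":1},{"wx":0,"wy":0,"wz":-7.3,"dx":-0.306,"dy":-0.606,"dz":0,"hand":1},{"wx":0,"wy":0,"wz":-7.3,"dx":-0.306,"dy":-0.606,"dz":0,"hand":1},{"wx":0,"wy":0,"wz":-7.3,"dx":-0.306,"dy":-0.606,"dz":0,"hand":1},{"wx":0,"wy":0,"wz":-7.3,"dx":-0.306,"dy":-0.606,"dz":0,"hand":1},{"wx":0,"wy":0,"wz":-7.3,"dx":-0.306,"dy":-0.606,"dz":0,"hand":1},{"wx":0,"wy":0,"wz":-7.3,"dx":-0.306,"dy":-0.606,"dz":0,"hand":1}]'
python3 - <<'E'
from h import *
s=sensors.state(); print(s['time'],s['tool_pos'],yaw(),s['joint_pos'])
p,d,X=grab('wrist'); save('w2',p,1.4); np.savez('w2',p=p,d=d,X=X)
# top-camera board/table heights
Z=np.load('top0.npz'); X=Z['X']; d=Z['d']
print('table z',np.median(X[300:330,280:400,2]))
for (x0,x1,y0,y1) in [(.45,.57,-.27,-.16),(.45,.57,-.13,-.02),(.43,.75,.0,.35)]:
    m=(X[...,0]>x0)&(X[...,0]<x1)&(X[...,1]>y0)&(X[...,1]<y1)&(d>0)
    for z in (.004,.012,.035): print(z,rect(X,m&(X[...,2]>z)))
    print(np.histogram(X[m][:,2],bins=np.arange(-.01,.07,.004)))
E
```

```text
time: 2.88
tool_pos: [0.4836, -0.1412, 0.2312]
tool_rot: [-0.0, 0.005, 1.0, 0.0]
contact_force: [-0.2, 0.3, -0.5]
gripper_width: 1.002
2.8833 [ 0.48363142 -0.14119047  0.23118781] 179.45697757549507 [-4.32141173e-01 -2.42820757e-01  1.88873796e+00  5.08199247e-04
  1.49627935e+00 -1.99349784e+00]
table z -0.0004801046908393669
0.004 ((508.20587158203125, -215.60400390625), (114.3824691772461, 100.79721069335938), 7.72114896774292)
0.012 ((507.5023498535156, -212.79087829589844), (57.192935943603516, 108.33367156982422), 88.65021514892578)
0.035 ((524.2498779296875, -212.69473266601562), (56.76252746582031, 75.92832946777344), 87.57740783691406)
(array([  3, 191, 499,  97,  27,  12,  41,  41,  87,  64,  15,  18,  26,
       363, 174,  17,   9,   0,   0]), array([-0.01 , -0.006, -0.002,  0.002,  0.006,  0.01 ,  0.014,  0.018,
        0.022,  0.026,  0.03 ,  0.034,  0.038,  0.042,  0.046,  0.05 ,
        0.054,  0.058,  0.062,  0.066]))
0.004 ((510.10198974609375, -77.76415252685547), (100.41075897216797, 115.65362548828125), 88.1552505493164)
0.012 ((513.343017578125, -69.2974090576171
[... 400 characters left out ...]
8,  0.042,  0.046,  0.05 ,
        0.054,  0.058,  0.062,  0.066]))
0.004 ((591.3222045898438, 175.2030029296875), (318.0205078125, 350.6502990722656), 0.7257963418960571)
0.012 ((611.6070556640625, 161.20994567871094), (318.4392395019531, 265.9625244140625), 81.91776275634766)
0.035 ((748.7542114257812, 192.5931396484375), (0.25472116470336914, 10.670598030090332), 0.87932950258255)
(array([  33, 1571, 3770, 2844, 2879, 1275,  666,  336,  345,  622,   75,
          4,    0,    0,    0,    0,    0,    0,    0]), array([-0.01 , -0.006, -0.002,  0.002,  0.006,  0.01 ,  0.014,  0.018,
        0.022,  0.026,  0.03 ,  0.034,  0.038,  0.042,  0.046,  0.05 ,
        0.054,  0.058,  0.062,  0.066]))
```

View pics/w2.png

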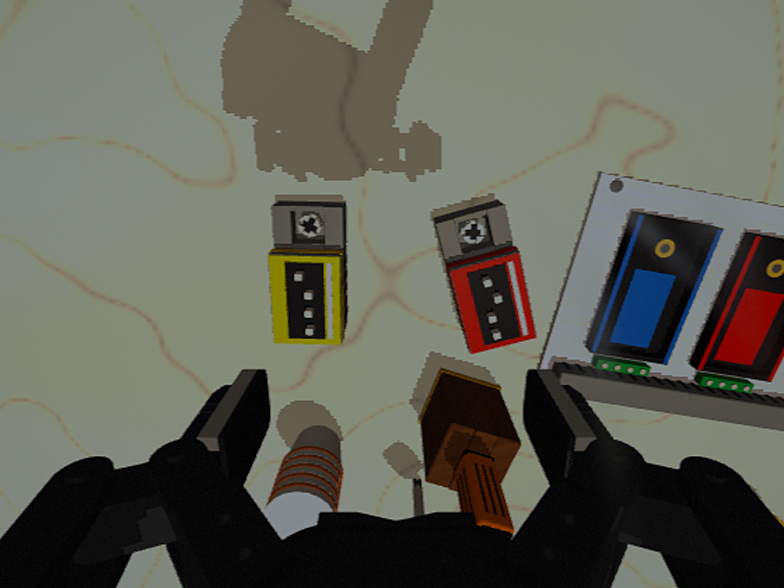

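The close picture confirms the choice. The yellow module is at (308,295), the red one at (490,290), the orange driver in its wooden stand at (480,480), and the cups at (305,470). The stripe is on the right, which is the module's +y side.

```bash
cat >> h.py <<'E'
def modules(X,d,p):
    """housing tops (z .040-.052 over the support) by colour -> centre, yaw, size"""
    hsv=cv2.cvtColor(p,cv2.COLOR_RGB2HSV)
    out={}
    for n,(a,b) in {'yellow':(22,36),'red':(-6,8)}.items():
        h=hsv[...,0].astype(int); h=np.where(h>150,h-180,h)
        m=((h>=a)&(h<=b)&(hsv[...,1]>130)&(hsv[...,2]>60)&(d>0)&(X[...,2]>.035)&(X[...,2]<.075)).astype(np.uint8)
        k,lab,st,_=cv2.connectedComponentsWithStats(m)
        if k<2: continue
        i=1+np.argmax(st[1:,4]); mm=lab==i
        z=np.median(X[mm][:,2]); mm&=abs(X[...,2]-z)<.004
        (cx,cy),(w,hh),ang=rect(X,mm)
        if w<hh: w,hh,ang=hh,w,ang-90
        ang=(ang+90)%180-90
        o=np.array([cx,cy])-55*np.array([np.cos(np.radians(ang)),np.sin(np.radians(ang))])
        out[n]=dict(c=np.round([cx,cy],1),yaw=round(ang,1),size=np.round([w,hh],1),z=round(float(z)*1000,1),o=np.round(o,1))
    return out
E
python3 - <<'E'
from h import *
Z=np.load('w2.npz'); print(modules(Z['X'],Z['d'],Z['p']))
Z=np.load('top0.npz'); print(modules(Z['X'],Z['d'],Z['p']))
delta([.5294,-.0646,.12],180+15.2)
E
```

```text
{'yellow': {'c': array([ 525.9, -212.8]), 'yaw': -1.8, 'size': array([74.9, 54.7]), 'z': 45.4, 'o': array([ 470.9, -211. ])}, 'red': {'c': array([530.4, -64.4]), 'yaw': 15.4, 'size': array([74.8, 55.9]), 'z': 45.4, 'o': array([477.4, -79. ])}}
{'yellow': {'c': array([ 522.6, -211.6]), 'yaw': -2.2, 'size': array([72.7, 53.5]), 'z': 44.5, 'o': array([ 467.7, -209.5])}, 'red': {'c': array([528.3, -64.4]), 'yaw': 15.6, 'size': array([73.7, 52. ]), 'z': 44.6, 'o': array([475.3, -79.2])}}
d [-0.0451  0.0767  0.1113] w [  0.    0.  -15.7] rows 5
```

```bash
python3 -m pendant '[{"wx":0,"wy":0,"wz":-15.8,"dx":-0.042,"dy":0.076,"dz":0.1,"hand":1},{"wx":0,"wy":0,"wz":-15.8,"dx":-0.042,"dy":0.076,"dz":0.1,"hand":1},{"wx":0,"wy":0,"wz":-15.8,"dx":-0.042,"dy":0.076,"dz":0.1,"hand":1},{"wx":0,"wy":0,"wz":-15.8,"dx":-0.042,"dy":0.076,"dz":0.1,"hand":1},{"wx":0,"wy":0,"wz":-15.8,"dx":-0.042,"dy":0.076,"dz":0.1,"hand":1},{"wx":0,"wy":0,"wz":-15.8,"dx":-0.042,"dy":0.076,"dz":0.18,"hand":1},{"wx":0,"wy":0,"wz":-15.8,"dx":-0.042,"dy":0.076,"dz":0.18,"hand":1},{"wx":0,"wy":0,"wz":-15.8,"dx":-0.042,"dy":0.076,"dz":0.18,"hand":1},{"wx":0,"wy":0,"wz":-15.8,"dx":-0.042,"dy":0.076,"dz":0.217,"hand":1},{"wx":0,"wy":0,"wz":-15.8,"dx":-0.042,"dy":0.076,"dz":0.217,"hand":1},{"wx":0,"wy":0,"wz":-15.8,"dx":-0.042,"dy":0.076,"dz":0.217,"hand":1}]'
python3 -c "
from h import *
print(yaw())"
```

```text
time: 3.85
tool_pos: [0.5265, -0.0669, 0.0154]
tool_rot: [-0.0, -0.132, 0.991, 0.0]
contact_force: [0.3, -0.1, 1.5]
gripper_width: 1.0
-164.80924146775413
```

Close on it, then lift.

```bash
python3 -m pendant '[{"wx":0,"wy":0,"wz":0,"dx":0,"dy":0,"dz":0,"hand":-1},{"wx":0,"wy":0,"wz":0,"dx":0,"dy":0,"dz":0,"hand":-1},{"wx":0,"wy":0,"wz":0,"dx":0,"dy":0,"dz":0,"hand":-1},{"wx":0,"wy":0,"wz":0,"dx":0,"dy":0,"dz":0,"hand":-1},{"wx":0,"wy":0,"wz":0,"dx":0,"dy":0,"dz":0,"hand":-1},{"wx":0,"wy":0,"wz":0,"dx":0,"dy":0,"dz":0,"hand":-1},{"wx":0,"wy":0,"wz":0,"dx":0,"dy":0,"dz":0,"hand":-1},{"wx":0,"wy":0,"wz":0,"dx":0,"dy":0,"dz":0,"hand":-1},{"wx":0,"wy":0,"wz":0,"dx":0,"dy":0,"dz":0,"hand":-1},{"wx":0,"wy":0,"wz":0,"dx":0,"dy":0,"dz":-0.11,"hand":-1},{"wx":0,"wy":0,"wz":0,"dx":0,"dy":0,"dz":-0.11,"hand":-1},{"wx":0,"wy":0,"wz":0,"dx":0,"dy":0,"dz":-0.11,"hand":-1},{"wx":0,"wy":0,"wz":0,"dx":0,"dy":0,"dz":-0.11,"hand":-1}]'
python3 - <<'E'
from h import *
delta([.53,.10,.20],172)
E
```

```text
time: 4.93
tool_pos: [0.5316, -0.0681, 0.1333]
tool_rot: [0.007, -0.132, 0.991, -0.003]
contact_force: [2.3, -0.2, -1.1]
gripper_width: 0.644
d [-0.0434  0.1621 -0.0674] w [-0.3  0.8 23.2] rows 6
```

Run:
```python
from h import *
def comps(f,lo,hi,zlo,zhi,amin,S=110,V=50):
    Z=np.load(f); X,d,p=Z['X'],Z['d'],Z['p']; hsv=cv2.cvtColor(p,cv2.COLOR_RGB2HSV)
    h=hsv[...,0].astype(int); h=np.where(h>170,h-180,h)
    m=((h>=lo)&(h<=hi)&(hsv[...,1]>S)&(hsv[...,2]>V)&(d>0)&(X[...,0]>.43)&(X[...,0]<.75)&(X[...,1]>.02)&(X[...,1]<.36)).astype(np.uint8)
    k,lab,st,_=cv2.connectedComponentsWithStats(m)
    for i in range(1,k):
        if st[i,4]>=amin:
            mm=lab==i; r=rect(X,mm); print(f,(lo,hi),st[i,4],'mean',np.round(X[mm].mean(0)*1000,1),'rect',np.round(r[0],1),np.round(r[1],1),round(r[2],1))
for f in ['top0.npz','w2.npz']:
    a=8 if f[0]=='t' else 40
    comps(f,100,125,0,1,a); comps(f,-8,8,0,1,a); comps(f,12,36,0,1,a,70)
Z=np.load('w2.npz');X=Z['X'];d=Z['d']
m=(X[...,0]>.48)&(X[...,0]<.56)&(X[...,1]>.02)&(X[...,1]<.16)&(d>0)
print(np.histogram(X[m][:,2],bins=np.arange(-.004,.03,.002)))
```

```text
top0.npz (100, 125) 72 mean [536.9 107.8  15.2] rect [536.4 108.3] [  3.5 116.3] 79.4
top0.npz (100, 125) 396 mean [548.   73.4   9.7] rect [548.1  73.3] [40.9 74.3] 80.0
top0.npz (100, 125) 90 mean [524.7  45.4  14.7] rect [524.8  45.7] [  6.4 116.5] 79.5
top0.npz (-8, 8) 67 mean [552.5 206.5  16.4] rect [553.7 206.7] [  3.3 116.9] 79.4
top0.npz (-8, 8) 409 mean [566.3 171.7   9.6] rect [566.6 171.9] [42.1 75.2] 80.0
top0.npz (-8, 8) 110 mean [541.3 144.   15.1] rect [542.2 144.1] [  8.9 117. ] 79.7
top0.npz (12, 36) 9 mean [749.4 195.9  34.1] rect [749.1 196.1] [22.2  1.2] 87.9
top0.npz (12, 36) 92 mean [574.5 304.8  16.4] rect [573.9 305.3] [  5.2 116.6] 79.9
top0.npz (12, 36) 408 mean [584.6 270.    9.6] rect [584.9 270.3] [43.  75.1] 79.7
top0.npz (12, 36) 144 mean [560.1 241.5  15.1] rect [561.1 242.2] [ 11.1 119.7] 79.4
top0.npz (12, 36) 45 mean [529.9 280.2   9.3] rect [530.  280.7] [17.  16.8] 2.5
top0.npz (12, 36) 44 mean [511.4 181.8   9.8] rect [511.1 182.1] [19.1 17. ] 1.7
top0.npz (12, 36) 46 mean [492.9  83.5   9.6] rect [493.5  83.4] [16.9 19.1] 89.8
w2.npz (100, 125)
[... 210 characters left out ...]
.6  74.8] [39.2 70.5] 79.8
w2.npz (-8, 8) 417 mean [541.7 144.8  16.7] rect [545.  146.1] [ 15.3 124.4] 79.2
w2.npz (-8, 8) 1535 mean [566.9 172.6  10.5] rect [568. 173.] [39.5 70.8] 78.7
w2.npz (-8, 8) 64 mean [601.7 199.6  18.5] rect [600.6 199.4] [ 5.7 33.7] 81.3
w2.npz (12, 36) 125 mean [494.2  84.6  10.4] rect [494.3  85. ] [16.7 15. ] 88.8
w2.npz (12, 36) 106 mean [512.6 181.6  10.5] rect [512.8 181.3] [15.7 14.6] 21.3
(array([   0,    0,    0,    9, 1196, 1138, 1521, 2093,  250,  252,  477,
        577,   10,    0,    0,    0]), array([-0.004, -0.002,  0.   ,  0.002,  0.004,  0.006,  0.008,  0.01 ,
        0.012,  0.014,  0.016,  0.018,  0.02 ,  0.022,  0.024,  0.026,
        0.028]))
```

Run:
```python
from h import *
delta([.562,.1725,.10],169.6)
```

```text
d [-0.092   0.2244  0.0328] w [-0.3  0.8 25.6] rows 7
```

```bash
python3 -m pendant '[{"wx":0,"wy":0,"wz":25.6,"dx":-0.092,"dy":0.2244,"dz":0.03,"hand":-1},{"wx":0,"wy":0,"wz":25.6,"dx":-0.092,"dy":0.2244,"dz":0.03,"hand":-1},{"wx":0,"wy":0,"wz":25.6,"dx":-0.092,"dy":0.2244,"dz":0.03,"hand":-1},{"wx":0,"wy":0,"wz":25.6,"dx":-0.092,"dy":0.2244,"dz":0.03,"hand":-1},{"wx":0,"wy":0,"wz":25.6,"dx":-0.092,"dy":0.2244,"dz":0.03,"hand":-1},{"wx":0,"wy":0,"wz":25.6,"dx":-0.092,"dy":0.2244,"dz":0.03,"hand":-1},{"wx":0,"wy":0,"wz":25.6,"dx":-0.092,"dy":0.2244,"dz":0.03,"hand":-1},{"wx":0,"wy":0,"wz":25.6,"dx":-0.092,"dy":0.2244,"dz":0.03,"hand":-1},{"wx":0,"wy":0,"wz":25.6,"dx":-0.092,"dy":0.2244,"dz":0.03,"hand":-1},{"wx":0,"wy":0,"wz":25.6,"dx":-0.092,"dy":0.2244,"dz":0.03,"hand":-1}]'
python3 - <<'E'
from h import *
delta([.562,.1725,.0254],169.6)
p,d,X=grab('wrist'); save('w3',p,1.4); np.savez('w3',p=p,d=d,X=X)
print(sensors.state()['tool_pos'],yaw())
E
```

```text
time: 5.77
tool_pos: [0.5562, 0.1729, 0.0939]
tool_rot: [-0.0, 0.091, 0.996, -0.0]
contact_force: [0.3, -0.0, -2.7]
gripper_width: 0.641
d [-0.0058  0.0007  0.0685] w [-0.1 -0.  -0. ] rows 3
[0.55646302 0.1725961  0.09409199] 169.51705119996595
```

View pics/w3.png

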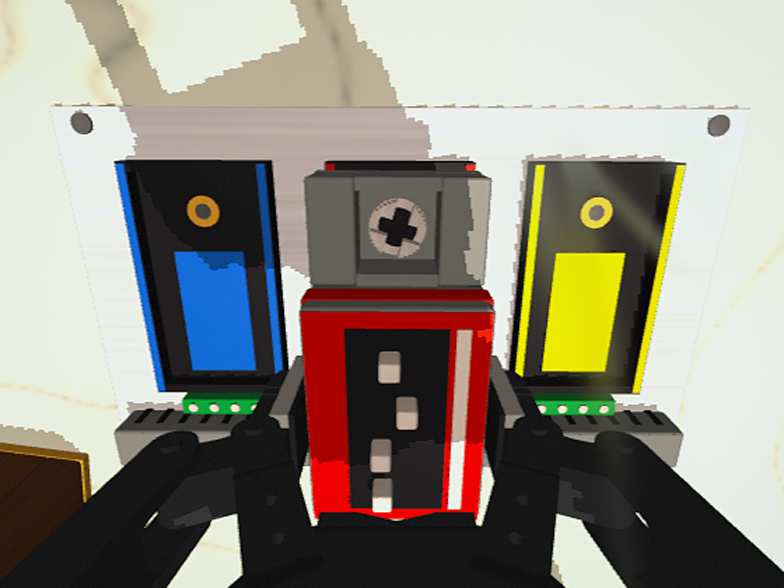

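The held red module is centred between the blue insert at (203,212) and the yellow one at (596,213); its screw is at (398,228). I'll measure the screw against the midpoint of those two inserts.

Run:
```python
from h import *
Z=np.load('w3.npz');X,d,p=Z['X'],Z['d'],Z['p']; hsv=cv2.cvtColor(p,cv2.COLOR_RGB2HSV)
def blob(mask):
    k,lab,st,c=cv2.connectedComponentsWithStats(mask.astype(np.uint8)); i=1+np.argmax(st[1:,4]); m=(lab==i)&(d>0); return np.round(X[m].mean(0)*1000,1),rect(X,m),st[i]
def roi(u0,u1,v0,v1):
    m=np.zeros(d.shape,bool); m[int(v0/1.4):int(v1/1.4),int(u0/1.4):int(u1/1.4)]=1; return m
h=hsv[...,0]
for r in [(180,230,190,235),(570,620,190,238)]: print(blob(roi(*r)&(h>12)&(h<36)&(hsv[...,1]>80)&(hsv[...,2]>100)))
m=roi(362,434,190,262)&(d>0); print('well',np.percentile(X[m][:,2],[5,50,95]))
m2=m&(X[...,2]>np.percentile(X[m][:,2],50)-.002); print('head',blob(m&(hsv[...,2]>130)))
mt=roi(300,500,170,290)&(X[...,2]>.098)&(d>0); print('foot',rect(X,mt),np.percentile(X[mt][:,2],[5,50,95]))
```

```text
(array([494.4,  84.6,  10.5]), ((494.27685546875, 84.30144500732422), (15.976405143737793, 15.45704174041748), 50.30583190917969), array([134, 140,  23,  22, 321], dtype=int32))
(array([531.2, 281. ,  10.5]), ((531.391845703125, 281.1739196777344), (16.908536911010742, 15.934391021728516), 63.70401382446289), array([414, 141,  24,  23, 344], dtype=int32))
well [0.08338694 0.09118612 0.0974842 ]
head (array([504.1, 183. ,  94.5]), ((504.7173156738281, 183.31005859375), (19.811857223510742, 19.09020233154297), 59.85676956176758), array([263, 142,  42,  43, 785], dtype=int32))
foot ((504.78485107421875, 182.81997680664062), (56.59736251831055, 34.9261589050293), 79.22356414794922) [0.10072881 0.10204751 0.10326294]
```

```bash
python3 -m pendant '[{"wx":0,"wy":0,"wz":0,"dx":-0.0079,"dy":0.0013,"dz":0.03,"hand":-1},{"wx":0,"wy":0,"wz":0,"dx":-0.0079,"dy":0.0013,"dz":0.045,"hand":-1},{"wx":0,"wy":0,"wz":0,"dx":-0.0079,"dy":0.0013,"dz":0.05,"hand":-1},{"wx":0,"wy":0,"wz":0,"dx":-0.0079,"dy":0.0013,"dz":0.05,"hand":-1},{"wx":0,"wy":0,"wz":0,"dx":-0.0079,"dy":0.0013,"dz":0.055,"hand":-1},{"wx":0,"wy":0,"wz":0,"dx":-0.0079,"dy":0.0013,"dz":0.06,"hand":-1},{"wx":0,"wy":0,"wz":0,"dx":-0.0079,"dy":0.0013,"dz":0.063,"hand":-1},{"wx":0,"wy":0,"wz":0,"dx":-0.0079,"dy":0.0013,"dz":0.065,"hand":-1},{"wx":0,"wy":0,"wz":0,"dx":-0.0079,"dy":0.0013,"dz":0.065,"hand":-1}]'
python3 -m pendant '[{"wx":0,"wy":0,"wz":0,"dx":0,"dy":0,"dz":0,"hand":-1}]'
```

```text
time: 6.57
tool_pos: [0.5645, 0.1738, 0.0291]
tool_rot: [-0.0, 0.091, 0.996, -0.0]
contact_force: [-0.1, 0.1, -3.3]
gripper_width: 0.643
time: 6.65
tool_pos: [0.5647, 0.1739, 0.0295]
tool_rot: [0.0, 0.091, 0.996, 0.0]
contact_force: [-0.7, -0.0, -3.7]
gripper_width: 0.644
```

```bash
python3 -m pendant '[{"wx":0,"wy":0,"wz":0,"dx":0,"dy":0,"dz":0.0015,"hand":-1},{"wx":0,"wy":0,"wz":0,"dx":0,"dy":0,"dz":0.0015,"hand":1},{"wx":0,"wy":0,"wz":0,"dx":0,"dy":0,"dz":0.0015,"hand":1},{"wx":0,"wy":0,"wz":0,"dx":0,"dy":0,"dz":0.0015,"hand":1},{"wx":0,"wy":0,"wz":0,"dx":0,"dy":0,"dz":0.0015,"hand":1},{"wx":0,"wy":0,"wz":0,"dx":0,"dy":0,"dz":0.0015,"hand":1},{"wx":0,"wy":0,"wz":0,"dx":0,"dy":0,"dz":-0.2,"hand":1},{"wx":0,"wy":0,"wz":0,"dx":0,"dy":0,"dz":-0.2,"hand":1},{"wx":0,"wy":0,"wz":0,"dx":0,"dy":0,"dz":-0.2,"hand":1},{"wx":0,"wy":0,"wz":0,"dx":0,"dy":0,"dz":-0.2,"hand":1},{"wx":0,"wy":0,"wz":0,"dx":0,"dy":0,"dz":-0.2,"hand":1},{"wx":0,"wy":0,"wz":0,"dx":0,"dy":0,"dz":-0.2,"hand":1}]'
python3 - <<'E'
from h import *
p,d,X=grab('wrist'); save('w4',p,1.4); np.savez('w4',p=p,d=d,X=X)
print(modules(X,d,p), 'expect housing centre',np.array([512.8,182.8])+55*np.array([.983,-.185]))
delta([.49,-.2107,.23],178)
E
```

```text
time: 7.65
tool_pos: [0.569, 0.1746, 0.2403]
tool_rot: [0.008, 0.091, 0.996, 0.002]
contact_force: [0.9, 0.1, 2.3]
gripper_width: 1.002
{'yellow': {'c': array([840.4, 148.8]), 'yaw': 37.2, 'size': array([4.1, 1.8]), 'z': 35.4, 'o': array([796.6, 115.5])}, 'red': {'c': array([567.1, 173.8]), 'yaw': -10.8, 'size': array([74.6, 55.2]), 'z': 55.3, 'o': array([513.1, 184.1])}} expect housing centre [566.865 172.625]
d [ 0.0069 -0.3927  0.0044] w [ 0.2  0.6 -8.4] rows 11
```

The red module is seated: housing top at 55 mm and within about 1 mm of the insert. Next is yellow.

```bash
python3 -m pendant '[{"wx":0,"wy":0,"wz":-8.4,"dx":0.007,"dy":-0.393,"dz":0,"hand":1},{"wx":0,"wy":0,"wz":-8.4,"dx":0.007,"dy":-0.393,"dz":0,"hand":1},{"wx":0,"wy":0,"wz":-8.4,"dx":0.007,"dy":-0.393,"dz":0,"hand":1},{"wx":0,"wy":0,"wz":-8.4,"dx":0.007,"dy":-0.393,"dz":0,"hand":1},{"wx":0,"wy":0,"wz":-8.4,"dx":0.007,"dy":-0.393,"dz":0,"hand":1},{"wx":0,"wy":0,"wz":-8.4,"dx":0.007,"dy":-0.393,"dz":0,"hand":1},{"wx":0,"wy":0,"wz":-8.4,"dx":0.007,"dy":-0.393,"dz":0,"hand":1},{"wx":0,"wy":0,"wz":-8.4,"dx":0.007,"dy":-0.393,"dz":0,"hand":1},{"wx":0,"wy":0,"wz":-8.4,"dx":0.007,"dy":-0.393,"dz":0,"hand":1},{"wx":0,"wy":0,"wz":-8.4,"dx":0.007,"dy":-0.393,"dz":0,"hand":1},{"wx":0,"wy":0,"wz":-8.4,"dx":0.007,"dy":-0.393,"dz":0,"hand":1},{"wx":0,"wy":0,"wz":-8.4,"dx":0.007,"dy":-0.393,"dz":0,"hand":1}]'
python3 - <<'E'
from h import *
p,d,X=grab('wrist'); np.savez('w5',p=p,d=d,X=X); M=modules(X,d,p); print(M)
y=M['yellow']; a=np.radians(y['yaw']); t=y['o']+50*np.array([np.cos(a),np.sin(a)])
delta([t[0]/1e3,t[1]/1e3,.0155],180+y['yaw'])
E
```

```text
time: 8.7
tool_pos: [0.4859, -0.212, 0.2276]
tool_rot: [-0.001, 0.019, 1.0, 0.001]
contact_force: [0.3, 0.4, -0.2]
gripper_width: 1.003
{'yellow': {'c': array([ 526. , -212.9]), 'yaw': -2.3, 'size': array([74.6, 55.1]), 'z': 45.4, 'o': array([ 471. , -210.7])}, 'red': {'c': array([ 685.1, -194.5]), 'yaw': 0.0, 'size': array([0., 0.]), 'z': 40.5, 'o': array([ 630.1, -194.5])}}
d [-0.0351 -0.0008  0.2123] w [ 0.1 -0.1  0.3] rows 7
```

```bash
python3 -m pendant '[{"wx":0,"wy":0,"wz":0.3,"dx":-0.035,"dy":-0.001,"dz":0.15,"hand":1},{"wx":0,"wy":0,"wz":0.3,"dx":-0.035,"dy":-0.001,"dz":0.15,"hand":1},{"wx":0,"wy":0,"wz":0.3,"dx":-0.035,"dy":-0.001,"dz":0.15,"hand":1},{"wx":0,"wy":0,"wz":0.3,"dx":-0.035,"dy":-0.001,"dz":0.15,"hand":1},{"wx":0,"wy":0,"wz":0.3,"dx":-0.035,"dy":-0.001,"dz":0.212,"hand":1},{"wx":0,"wy":0,"wz":0.3,"dx":-0.035,"dy":-0.001,"dz":0.212,"hand":1},{"wx":0,"wy":0,"wz":0.3,"dx":-0.035,"dy":-0.001,"dz":0.212,"hand":1},{"wx":0,"wy":0,"wz":0.3,"dx":-0.035,"dy":-0.001,"dz":0.212,"hand":-1},{"wx":0,"wy":0,"wz":0.3,"dx":-0.035,"dy":-0.001,"dz":0.212,"hand":-1},{"wx":0,"wy":0,"wz":0.3,"dx":-0.035,"dy":-0.001,"dz":0.212,"hand":-1},{"wx":0,"wy":0,"wz":0.3,"dx":-0.035,"dy":-0.001,"dz":0.212,"hand":-1},{"wx":0,"wy":0,"wz":0.3,"dx":-0.035,"dy":-0.001,"dz":0.212,"hand":-1},{"wx":0,"wy":0,"wz":0.3,"dx":-0.035,"dy":-0.001,"dz":0.212,"hand":-1},{"wx":0,"wy":0,"wz":0.3,"dx":-0.035,"dy":-0.001,"dz":0.212,"hand":-1},{"wx":0,"wy":0,"wz":0.3,"dx":-0.035,"dy":-0.001,"dz":0.08,"hand":-1},{"wx":0,"wy":0,"wz":0.3,"dx":-0.035,"dy":-0.001,"dz":0.08,"hand":-1},{"wx":0,"wy":0,"wz":0.3,"dx":-0.035,"dy":-0.001,"dz":0.08,"hand":-1},{"wx":0,"wy":0,"wz":0.3,"dx":-0.035,"dy":-0.001,"dz":0.08,"hand":-1},{"wx":0,"wy":0,"wz":0.3,"dx":-0.035,"dy":-0.001,"dz":0.08,"hand":-1}]'
python3 - <<'E'
from h import *
delta([.574,.271,.13],169.4)
E
```

```text
time: 10.33
tool_pos: [0.5243, -0.2152, 0.1547]
tool_rot: [0.004, 0.02, 1.0, -0.002]
contact_force: [-0.3, 0.4, -3.1]
gripper_width: 0.639
d [-0.0299  0.4879  0.0227] w [-0.2  0.5  8.3] rows 13
```

```bash
python3 -m pendant '[{"wx":0,"wy":0,"wz":8.3,"dx":-0.03,"dy":0.488,"dz":0,"hand":-1},{"wx":0,"wy":0,"wz":8.3,"dx":-0.03,"dy":0.488,"dz":0,"hand":-1},{"wx":0,"wy":0,"wz":8.3,"dx":-0.03,"dy":0.488,"dz":0,"hand":-1},{"wx":0,"wy":0,"wz":8.3,"dx":-0.03,"dy":0.488,"dz":0,"hand":-1},{"wx":0,"wy":0,"wz":8.3,"dx":-0.03,"dy":0.488,"dz":0,"hand":-1},{"wx":0,"wy":0,"wz":8.3,"dx":-0.03,"dy":0.488,"dz":0,"hand":-1},{"wx":0,"wy":0,"wz":8.3,"dx":-0.03,"dy":0.488,"dz":0,"hand":-1},{"wx":0,"wy":0,"wz":8.3,"dx":-0.03,"dy":0.488,"dz":0,"hand":-1},{"wx":0,"wy":0,"wz":8.3,"dx":-0.03,"dy":0.488,"dz":0,"hand":-1},{"wx":0,"wy":0,"wz":8.3,"dx":-0.03,"dy":0.488,"dz":0,"hand":-1},{"wx":0,"wy":0,"wz":8.3,"dx":-0.03,"dy":0.488,"dz":0,"hand":-1},{"wx":0,"wy":0,"wz":8.3,"dx":-0.03,"dy":0.488,"dz":0,"hand":-1},{"wx":0,"wy":0,"wz":8.3,"dx":-0.03,"dy":0.488,"dz":0,"hand":-1},{"wx":0,"wy":0,"wz":8.3,"dx":-0.03,"dy":0.488,"dz":0.05,"hand":-1},{"wx":0,"wy":0,"wz":8.3,"dx":-0.03,"dy":0.488,"dz":0.05,"hand":-1},{"wx":0,"wy":0,"wz":8.3,"dx":-0.03,"dy":0.488,"dz":0.05,"hand":-1},{"wx":0,"wy":0,"wz":8.3,"dx":-0.03,"dy":0.488,"dz":0.05,"hand":-1}]'
python3 - <<'E'
from h import *
T=tool(); p,d,X=grab('wrist'); save('w6',p,1.4); np.savez('w6',p=p,d=d,X=X)
hsv=cv2.cvtColor(p,cv2.COLOR_RGB2HSV); print(T[:3,3],yaw())
m=np.zeros(d.shape,bool); m[115:215,200:360]=1; m&=(d>0)&(X[...,2]>T[2,3]+.001)&(X[...,2]<T[2,3]+.013)
r=rect(X,m); print('foot',r,np.percentile(X[m][:,2],[5,50,95]))
g=np.array([r[0][0],r[0][1]])/1e3; t=np.array([.5314,.2811]); w=np.array([*(t-g),0]); print('shift tool',np.round(T[:3,:3].T@w,4))
E
```

```text
time: 11.75
tool_pos: [0.5697, 0.2716, 0.0968]
tool_rot: [-0.002, 0.093, 0.996, -0.001]
contact_force: [0.6, -0.5, -1.5]
gripper_width: 0.634
[0.56965177 0.27164023 0.09683595] 169.36307388735915
foot ((517.878662109375, 281.5195007324219), (56.266056060791016, 34.837711334228516), 79.2686767578125) [0.10071023 0.10275479 0.10458077]
shift tool [-0.0134  0.0021 -0.0001]
```

View pics/w6.png

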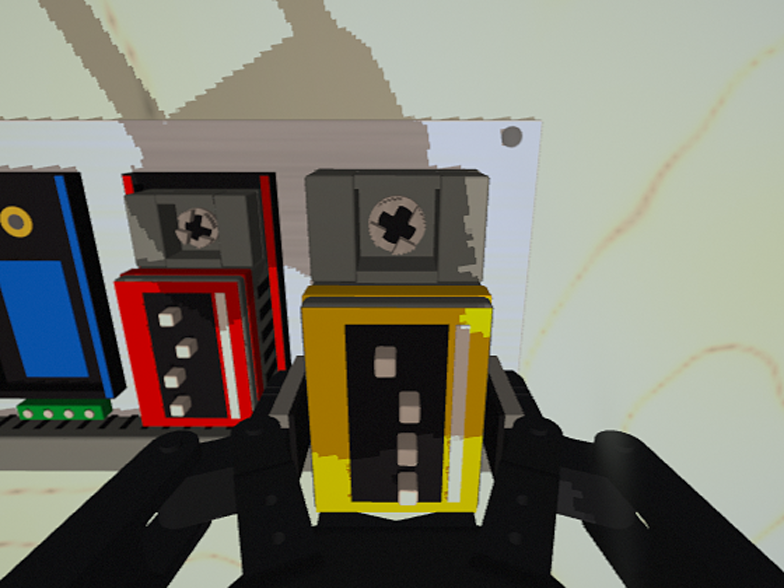

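The yellow module is held straight above its base, and the red one sits in its tray at (190,300). I'll lower it with the computed shift.

```bash
python3 -m pendant '[{"wx":0,"wy":0,"wz":0,"dx":-0.0134,"dy":0.0021,"dz":0.03,"hand":-1},{"wx":0,"wy":0,"wz":0,"dx":-0.0134,"dy":0.0021,"dz":0.045,"hand":-1},{"wx":0,"wy":0,"wz":0,"dx":-0.0134,"dy":0.0021,"dz":0.05,"hand":-1},{"wx":0,"wy":0,"wz":0,"dx":-0.0134,"dy":0.0021,"dz":0.05,"hand":-1},{"wx":0,"wy":0,"wz":0,"dx":-0.0134,"dy":0.0021,"dz":0.055,"hand":-1},{"wx":0,"wy":0,"wz":0,"dx":-0.0134,"dy":0.0021,"dz":0.06,"hand":-1},{"wx":0,"wy":0,"wz":0,"dx":-0.0134,"dy":0.0021,"dz":0.063,"hand":-1},{"wx":0,"wy":0,"wz":0,"dx":-0.0134,"dy":0.0021,"dz":0.064,"hand":-1},{"wx":0,"wy":0,"wz":0,"dx":-0.0134,"dy":0.0021,"dz":0.064,"hand":-1}]'
python3 -m pendant '[{"wx":0,"wy":0,"wz":0,"dx":0,"dy":0,"dz":0,"hand":-1}]'
```

```text
time: 12.55
tool_pos: [0.5847, 0.2723, 0.0353]
tool_rot: [-0.0, 0.092, 0.996, -0.0]
contact_force: [0.1, 0.4, -2.4]
gripper_width: 0.64
time: 12.63
tool_pos: [0.585, 0.2724, 0.0356]
tool_rot: [0.0, 0.092, 0.996, 0.0]
contact_force: [0.1, 0.2, -3.3]
gripper_width: 0.643
```

```bash
python3 -m pendant '[{"wx":0,"wy":0,"wz":0,"dx":0.0015,"dy":0,"dz":0.002,"hand":-1},{"wx":0,"wy":0,"wz":0,"dx":0.0015,"dy":0,"dz":0.004,"hand":-1},{"wx":0,"wy":0,"wz":0,"dx":0.0015,"dy":0,"dz":0.005,"hand":-1},{"wx":0,"wy":0,"wz":0,"dx":0.0015,"dy":0,"dz":0.005,"hand":-1},{"wx":0,"wy":0,"wz":0,"dx":0.0015,"dy":0,"dz":0.005,"hand":-1}]'
```

```text
time: 13.05
tool_pos: [0.5835, 0.2726, 0.0305]
tool_rot: [0.0, 0.092, 0.996, 0.0]
contact_force: [-0.1, -0.3, -0.3]
gripper_width: 0.64
```

Force has fallen to about zero, so the module is resting. Release, rise, and look.

```bash
python3 -m pendant '[{"wx":0,"wy":0,"wz":0,"dx":0,"dy":0,"dz":0,"hand":1},{"wx":0,"wy":0,"wz":0,"dx":0,"dy":0,"dz":0,"hand":1},{"wx":0,"wy":0,"wz":0,"dx":0,"dy":0,"dz":0,"hand":1},{"wx":0,"wy":0,"wz":0,"dx":0,"dy":0,"dz":0,"hand":1},{"wx":0,"wy":0,"wz":0,"dx":0,"dy":0,"dz":0,"hand":1},{"wx":0,"wy":0,"wz":0,"dx":0.06,"dy":-0.05,"dz":-0.2,"hand":1},{"wx":0,"wy":0,"wz":0,"dx":0,"dy":0,"dz":-0.2,"hand":1},{"wx":0,"wy":0,"wz":0,"dx":0,"dy":0,"dz":-0.2,"hand":1},{"wx":0,"wy":0,"wz":0,"dx":0,"dy":0,"dz":-0.2,"hand":1},{"wx":0,"wy":0,"wz":0,"dx":0.06,"dy":-0.05,"dz":-0.2,"hand":1},{"wx":0,"wy":0,"wz":0,"dx":0.06,"dy":-0.05,"dz":-0.2,"hand":1},{"wx":0,"wy":0,"wz":0,"dx":0.06,"dy":-0.05,"dz":-0.2,"hand":1},{"wx":0,"wy":0,"wz":0,"dx":0.06,"dy":-0.05,"dz":-0.2,"hand":1},{"wx":0,"wy":0,"wz":0,"dx":0.06,"dy":-0.05,"dz":-0.2,"hand":1}]'
python3 - <<'E'
from h import *
p,d,X=grab('wrist'); save('w7',p,1.4); np.savez('w7',p=p,d=d,X=X)
print(modules(X,d,p)); print(sensors.state()['tool_pos'])
# driver/stand geometry from top0: handle top & stand rects
Z=np.load('top0.npz');X,d,p=Z['X'],Z['d'],Z['p']
m=(d>0)&(X[...,0]>.58)&(X[...,0]<.70)&(X[...,1]>-.15)&(X[...,1]<-.03)
for a,b in [(.075,.095),(.07,.2),(.14,.17)]: print(a,rect(X,m&(X[...,2]>a)&(X[...,2]<b)))
Z=np.load('w2.npz');X,d,p=Z['X'],Z['d'],Z['p']
m=(d>0)&(X[...,0]>.58)&(X[...,0]<.70)&(X[...,1]>-.15)&(X[...,1]<-.03)
for a,b in [(.078,.09),(.1,.2)]: print('w2',a,rect(X,m&(X[...,2]>a)&(X[...,2]<b)))
E
```

```text
time: 14.22
tool_pos: [0.5153, 0.2344, 0.2304]
tool_rot: [0.0, 0.092, 0.996, 0.0]
contact_force: [-0.5, 0.9, 0.2]
gripper_width: 0.998
{'yellow': {'c': array([585.5, 272.4]), 'yaw': -10.7, 'size': array([73.7, 55.1]), 'z': 55.4, 'o': array([531.4, 282.6])}, 'red': {'c': array([567.2, 173.6]), 'yaw': -11.1, 'size': array([74.3, 55.6]), 'z': 55.4, 'o': array([513.2, 184.2])}}
[0.51532375 0.23450988 0.2295802 ]
0.075 ((648.5882568359375, -82.60433197021484), (59.9010124206543, 60.227928161621094), 70.18087005615234)
0.07 ((648.5882568359375, -82.60433197021484), (59.9010124206543, 60.227928161621094), 70.18087005615234)
0.14 ((648.4202880859375, -82.56963348388672), (25.36226463317871, 25.303024291992188), 70.94548034667969)
w2 0.078 ((649.5609741210938, -82.34776306152344), (60.19778060913086, 61.27825164794922), 70.3436508178711)
w2 0.1 ((642.4119873046875, -85.79396057128906), (18.196517944335938, 33.50246810913086), 25.147172927856445)
```

Both modules are flat in their bases: tops at 55.4 mm and within about 1.5 mm of the inserts. Next I'll measure the screws, then fetch the driver.

```bash
cat >> h.py <<'E'
def screw(X,d,p,o,ztop=.031,name=None):
    """rectified top view (0.25 mm/px, x up, y left) about o [m]; slot angle (deg, world, mod 90) by 4th harmonic"""
    from scipy.interpolate import griddata
    m=(d>0)&(np.hypot(X[...,0]-o[0],X[...,1]-o[1])<.03)&(X[...,2]<.05)
    a=np.arange(-.016,.016,.00025); gx,gy=np.meshgrid(a[::-1],a[::-1],indexing='ij')
    g=griddata(X[m][:,:2],p[m].mean(1).astype(float),(gx+o[0],gy+o[1])); z=griddata(X[m][:,:2],X[m][:,2],(gx+o[0],gy+o[1]))
    return gx,gy,g,z
E
python3 - <<'E'
from h import *
Z=np.load('w7.npz');X,d,p=Z['X'],Z['d'],Z['p']
im=[]
for n,o in {'red':(.5128,.1835),'yellow':(.5315,.2819)}.items():
    gx,gy,g,z=screw(X,d,p,o)
    head=(g>120)&(np.hypot(gx,gy)<.012)
    c=np.array([gx[head].mean(),gy[head].mean()])
    r=np.hypot(gx-c[0],gy-c[1]); ph=np.arctan2(gy-c[1],gx-c[0])
    ring=(r>.004)&(r<.0085)
    F=np.nansum((g.max() if 0 else 255-g)[ring]*np.exp(4j*ph[ring])); print(n,'centre',c+o,'slot',np.degrees(np.angle(F))/4,'zmed',np.nanmedian(z[ring]), np.nanpercentile(z[ring],90), np.degrees(ph[ring&(g<70)]).size)
    im.append(cv2.resize(np.nan_to_num(g).clip(0,255).astype(np.uint8),(380,380)))
cv2.imwrite('pics/scr.png',np.hstack(im))
delta([.649,-.0824,.25],160.5)
E
```

```text
red centre [0.51389285 0.18358309] slot -27.636735928523173 zmed 0.027418808213873533 0.0306960430080549 793
yellow centre [0.53240169 0.28316124] slot -38.2778239857641 zmed 0.02710721604907458 0.03046033411371378 726
d [-0.1897 -0.2869 -0.0205] w [-0.  -0.   8.9] rows 10
```

View pics/scr.png

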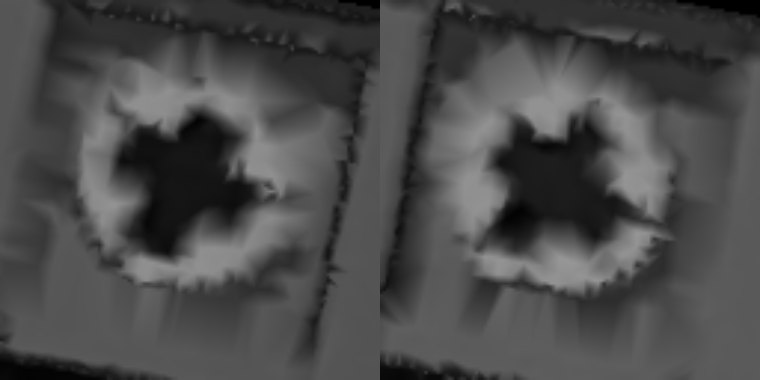

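The red slots lie at about -28° and the yellow ones at about -38° in world yaw. Now to the driver.

```bash
python3 -m pendant '[{"wx":0,"wy":0,"wz":8.9,"dx":-0.19,"dy":-0.287,"dz":-0.02,"hand":1},{"wx":0,"wy":0,"wz":8.9,"dx":-0.19,"dy":-0.287,"dz":-0.02,"hand":1},{"wx":0,"wy":0,"wz":8.9,"dx":-0.19,"dy":-0.287,"dz":-0.02,"hand":1},{"wx":0,"wy":0,"wz":8.9,"dx":-0.19,"dy":-0.287,"dz":-0.02,"hand":1},{"wx":0,"wy":0,"wz":8.9,"dx":-0.19,"dy":-0.287,"dz":-0.02,"hand":1},{"wx":0,"wy":0,"wz":8.9,"dx":-0.19,"dy":-0.287,"dz":-0.02,"hand":1},{"wx":0,"wy":0,"wz":8.9,"dx":-0.19,"dy":-0.287,"dz":-0.02,"hand":1},{"wx":0,"wy":0,"wz":8.9,"dx":-0.19,"dy":-0.287,"dz":-0.02,"hand":1},{"wx":0,"wy":0,"wz":8.9,"dx":-0.19,"dy":-0.287,"dz":-0.02,"hand":1},{"wx":0,"wy":0,"wz":8.9,"dx":-0.19,"dy":-0.287,"dz":-0.02,"hand":1},{"wx":0,"wy":0,"wz":8.9,"dx":-0.19,"dy":-0.287,"dz":-0.02,"hand":1},{"wx":0,"wy":0,"wz":8.9,"dx":-0.19,"dy":-0.287,"dz":-0.02,"hand":1}]'
python3 - <<'E'
from h import *
p,d,X=grab('wrist'); np.savez('w8',p=p,d=d,X=X)
m=(d>0)&(X[...,0]>.6)&(X[...,0]<.70)&(X[...,1]>-.14)&(X[...,1]<-.03)
print(np.percentile(X[m][:,2],[50,90,99]))
for a,b in [(.078,.09),(.14,.165)]: print('w8',a,rect(X,m&(X[...,2]>a)&(X[...,2]<b)))
delta([.649,-.0824,.098],160.5); print(sensors.state()['joint_pos'])
E
```

```text
time: 15.27
tool_pos: [0.649, -0.0814, 0.249]
tool_rot: [-0.001, 0.169, 0.986, 0.0]
contact_force: [-0.4, 0.1, 0.9]
gripper_width: 1.002
[0.32105505 0.33729959 0.34332023]
w8 0.078 ((649.7088623046875, -82.06564331054688), (60.13169860839844, 59.65330505371094), 70.67655181884766)
w8 0.14 ((649.1921997070312, -81.7591323852539), (25.89016342163086, 24.948806762695312), 70.4344253540039)
d [-0.0008 -0.0013  0.1514] w [ 0.  -0.1  0.1] rows 5
[-2.38135577e-01  1.11199602e-01  1.52093067e+00  4.12311193e-04
  1.51112863e+00 -1.47034938e+00]
```

```bash
python3 -m pendant '[{"wx":0,"wy":0,"wz":0,"dx":-0.0006,"dy":-0.001,"dz":0.15,"hand":1},{"wx":0,"wy":0,"wz":0,"dx":-0.0006,"dy":-0.001,"dz":0.15,"hand":1},{"wx":0,"wy":0,"wz":0,"dx":-0.0006,"dy":-0.001,"dz":0.15,"hand":1},{"wx":0,"wy":0,"wz":0,"dx":-0.0006,"dy":-0.001,"dz":0.15,"hand":1},{"wx":0,"wy":0,"wz":0,"dx":-0.0006,"dy":-0.001,"dz":0.15,"hand":1},{"wx":0,"wy":0,"wz":0,"dx":-0.0006,"dy":-0.001,"dz":0.15,"hand":1},{"wx":0,"wy":0,"wz":0,"dx":-0.0006,"dy":-0.001,"dz":0.15,"hand":-1},{"wx":0,"wy":0,"wz":0,"dx":-0.0006,"dy":-0.001,"dz":0.15,"hand":-1},{"wx":0,"wy":0,"wz":0,"dx":-0.0006,"dy":-0.001,"dz":0.15,"hand":-1},{"wx":0,"wy":0,"wz":0,"dx":-0.0006,"dy":-0.001,"dz":0.15,"hand":-1},{"wx":0,"wy":0,"wz":0,"dx":-0.0006,"dy":-0.001,"dz":0.15,"hand":-1},{"wx":0,"wy":0,"wz":0,"dx":-0.0006,"dy":-0.001,"dz":0.15,"hand":-1},{"wx":0,"wy":0,"wz":0,"dx":-0.0006,"dy":-0.001,"dz":0.15,"hand":-1},{"wx":0,"wy":0,"wz":0,"dx":-0.0006,"dy":-0.001,"dz":0.15,"hand":-1},{"wx":0,"wy":0,"wz":0,"dx":-0.0006,"dy":-0.001,"dz":0.15,"hand":-1},{"wx":0,"wy":0,"wz":0,"dx":-0.0006,"dy":-0.001,"dz":0.15,"hand":-1}]'
python3 -c "
from h import *
s=sensors.state();print(s['tool_pos'],s['ft_torque'],s['joint_pos'],yaw())"
```

```text
time: 16.65
tool_pos: [0.6504, -0.0839, 0.1021]
tool_rot: [0.001, 0.169, 0.986, 0.0]
contact_force: [-1.0, 0.7, 6.9]
gripper_width: 0.293
[ 0.65039676 -0.08390947  0.10207418] [0.07528917 0.12615722 0.02976578] [-2.41785033e-01  2.28468863e-01  1.64247687e+00  2.23945380e-04
  1.26829489e+00 -1.47229057e+00] 160.4989363421311
```

```bash
python3 -m pendant '[{"wx":0,"wy":0,"wz":0,"dx":0,"dy":0,"dz":-0.03,"hand":-1},{"wx":0,"wy":0,"wz":0,"dx":0,"dy":0,"dz":-0.06,"hand":-1},{"wx":0,"wy":0,"wz":0,"dx":0,"dy":0,"dz":-0.1,"hand":-1},{"wx":0,"wy":0,"wz":0,"dx":0,"dy":0,"dz":-0.15,"hand":-1},{"wx":0,"wy":0,"wz":0,"dx":0,"dy":0,"dz":-0.15,"hand":-1},{"wx":0,"wy":0,"wz":0,"dx":0,"dy":0,"dz":-0.15,"hand":-1},{"wx":0,"wy":0,"wz":0,"dx":0,"dy":0,"dz":-0.15,"hand":-1}]'
python3 - <<'E'
from h import *
s=sensors.state();print(s['tool_pos'],s['ft_torque'],yaw())
p,d,X=grab('wrist'); save('w9',p,1.4); np.savez('w9',p=p,d=d,X=X,T=tool())
delta([.5134,.1834,.19],242.4)
E
```

```text
time: 17.23
tool_pos: [0.6493, -0.0838, 0.2498]
tool_rot: [-0.0, 0.169, 0.986, -0.0]
contact_force: [-0.1, 0.8, -1.1]
gripper_width: 0.3
[ 0.64927455 -0.08379373  0.24980731] [-0.05070744  0.02666096 -0.00313212] 160.49754624101945
d [0.2162 0.2066 0.0584] w [  0.1  -0.2 -81.9] rows 13
```

View pics/w9.png

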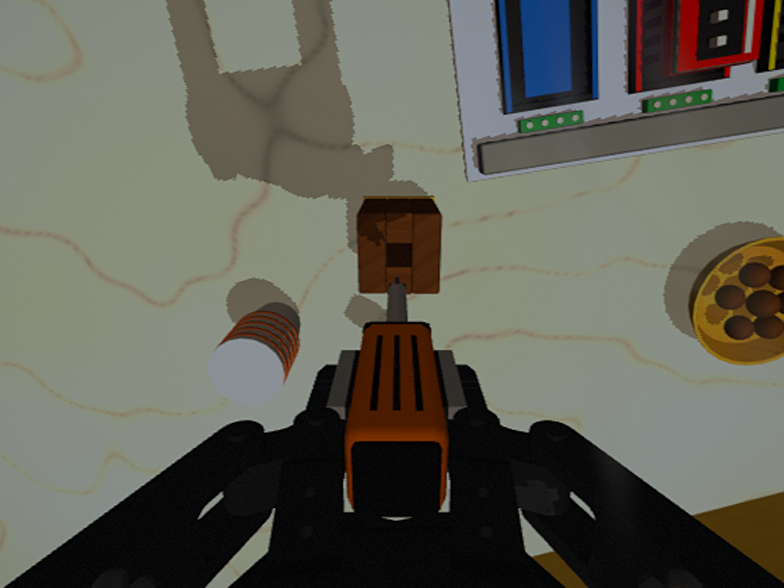

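The driver is held straight, its bit tip at (398,280) above the stand's hole at (398,255). Moving over the red screw.

```bash
python3 -m pendant '[{"wx":0,"wy":0,"wz":-82,"dx":0.216,"dy":0.207,"dz":0,"hand":-1},{"wx":0,"wy":0,"wz":-82,"dx":0.216,"dy":0.207,"dz":0,"hand":-1},{"wx":0,"wy":0,"wz":-82,"dx":0.216,"dy":0.207,"dz":0,"hand":-1},{"wx":0,"wy":0,"wz":-82,"dx":0.216,"dy":0.207,"dz":0,"hand":-1},{"wx":0,"wy":0,"wz":-82,"dx":0.216,"dy":0.207,"dz":0,"hand":-1},{"wx":0,"wy":0,"wz":-82,"dx":0.216,"dy":0.207,"dz":0,"hand":-1},{"wx":0,"wy":0,"wz":-82,"dx":0.216,"dy":0.207,"dz":0,"hand":-1},{"wx":0,"wy":0,"wz":-82,"dx":0.216,"dy":0.207,"dz":0,"hand":-1},{"wx":0,"wy":0,"wz":-82,"dx":0.216,"dy":0.207,"dz":0,"hand":-1},{"wx":0,"wy":0,"wz":-82,"dx":0.216,"dy":0.207,"dz":0,"hand":-1},{"wx":0,"wy":0,"wz":-82,"dx":0.216,"dy":0.207,"dz":0,"hand":-1},{"wx":0,"wy":0,"wz":-82,"dx":0.216,"dy":0.207,"dz":0.06,"hand":-1},{"wx":0,"wy":0,"wz":-82,"dx":0.216,"dy":0.207,"dz":0.09,"hand":-1},{"wx":0,"wy":0,"wz":-82,"dx":0.216,"dy":0.207,"dz":0.09,"hand":-1},{"wx":0,"wy":0,"wz":-82,"dx":0.216,"dy":0.207,"dz":0.09,"hand":-1},{"wx":0,"wy":0,"wz":-82,"dx":0.216,"dy":0.207,"dz":0.09,"hand":-1}]'
python3 - <<'E'
from h import *
s=sensors.state();print(s['tool_pos'],yaw(),s['joint_pos'][5])
T=tool(); p,d,X=grab('wrist'); save('w10',p,1.4); np.savez('w10',p=p,d=d,X=X,T=T)
L=(X-T[:3,3])@T[:3,:3]
m=(d>0)&(abs(L[...,0])<.02)&(abs(L[...,1])<.015)&(L[...,2]>.0)&(L[...,2]<.115)
for a in np.arange(.0,.115,.01):
    k=m&(L[...,2]>=a)&(L[...,2]<a+.01)
    if k.sum(): print(round(a,3),k.sum(),np.round(L[k].mean(0)*1000,1),np.round(np.percentile(L[k][:,1],[2,98])*1000,1),round(L[k][:,2].max()*1000,1))
print(modules(X,d,p))
E
```

```text
time: 18.62
tool_pos: [0.5143, 0.1833, 0.1594]
tool_rot: [-0.001, -0.519, 0.855, 0.0]
contact_force: [-0.0, 0.4, -0.1]
gripper_width: 0.299
[0.51425681 0.18331544 0.15939422] -117.50750443468996 -2.4553930672107294
0.0 390 [13.2 -0.3  4.9] [-12.5  11.9] 10.0
0.01 188 [13.1  0.1 12.3] [-12.7  12.6] 14.8
0.03 41 [ 4.8 -0.2 37.3] [-3.9  3.2] 40.0
0.04 86 [ 4.3 -0.1 45.1] [-4.5  4.5] 49.9
0.05 75 [ 4.1 -0.1 54.8] [-4.7  4.7] 59.9
0.06 69 [ 4.1 -0.2 64.8] [-4.9  4.2] 69.9
0.07 59 [ 4.1 -0.2 74.9] [-4.5  4.4] 80.0
0.08 47 [ 4.1  0.1 84.4] [-4.6  4.5] 89.4
0.09 23 [ 2.5  0.2 95.6] [-4.8  4.8] 99.7
0.1 50 [-14.7 -13.5 105.4] [-15.  -11.7] 109.8
0.11 23 [-12.8 -12.9 111.6] [-14.5 -11.1] 113.9
{'yellow': {'c': array([754.2, 216.9]), 'yaw': 63.6, 'size': array([10.2,  1.9]), 'z': 35.7, 'o': array([729.8, 167.6])}, 'red': {'c': array([567.6, 173.7]), 'yaw': -10.8, 'size': array([74.7, 54.5]), 'z': 55.4, 'o': array([513.6, 184. ])}}
```

View pics/w10.png

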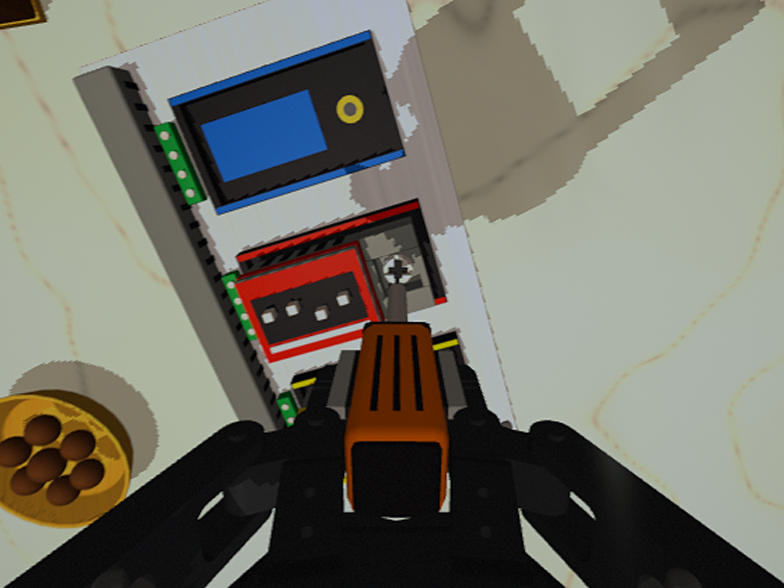

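The bit is on the tool axis (its tip 99.7 mm past the TCP) and over the red screw at (397,268). I'll lower it into the slot in small steps.

```bash
python3 -m pendant '[{"wx":0,"wy":0,"wz":0,"dx":0,"dy":0.0006,"dz":0.015,"hand":-1},{"wx":0,"wy":0,"wz":0,"dx":0,"dy":0.0006,"dz":0.024,"hand":-1},{"wx":0,"wy":0,"wz":0,"dx":0,"dy":0.0006,"dz":0.027,"hand":-1},{"wx":0,"wy":0,"wz":0,"dx":0,"dy":0.0006,"dz":0.03,"hand":-1},{"wx":0,"wy":0,"wz":0,"dx":0,"dy":0.0006,"dz":0.031,"hand":-1},{"wx":0,"wy":0,"wz":0,"dx":0,"dy":0.0006,"dz":0.032,"hand":-1},{"wx":0,"wy":0,"wz":0,"dx":0,"dy":0.0006,"dz":0.032,"hand":-1},{"wx":0,"wy":0,"wz":0,"dx":0,"dy":0.0006,"dz":0.032,"hand":-1}]'
```

```text
time: 19.33
tool_pos: [0.5146, 0.1838, 0.1288]
tool_rot: [0.0, -0.519, 0.855, -0.0]
contact_force: [0.4, -0.1, -1.2]
gripper_width: 0.296
```

```bash
python3 -m pendant '[{"wx":0,"wy":0,"wz":0,"dx":0,"dy":0,"dz":0.001,"hand":-1},{"wx":0,"wy":0,"wz":0,"dx":0,"dy":0,"dz":0.002,"hand":-1},{"wx":0,"wy":0,"wz":0,"dx":0,"dy":0,"dz":0.003,"hand":-1},{"wx":0,"wy":0,"wz":0,"dx":0,"dy":0,"dz":0.003,"hand":-1},{"wx":0,"wy":0,"wz":0,"dx":0,"dy":0,"dz":0.003,"hand":-1}]'
```

```text
time: 19.75
tool_pos: [0.5143, 0.1837, 0.1252]
tool_rot: [-0.0, -0.519, 0.855, 0.0]
contact_force: [-0.8, 0.7, -1.4]
gripper_width: 0.294
```

It went in without resistance, so the bit is engaged. First turn is 140°, sinking along with the screw.

```bash
python3 -m pendant '[{"wx":0,"wy":0,"wz":7,"dx":0,"dy":0,"dz":0,"hand":-1},{"wx":0,"wy":0,"wz":14,"dx":0,"dy":0,"dz":0,"hand":-1},{"wx":0,"wy":0,"wz":21,"dx":0,"dy":0,"dz":0.0002,"hand":-1},{"wx":0,"wy":0,"wz":28,"dx":0,"dy":0,"dz":0.0003,"hand":-1},{"wx":0,"wy":0,"wz":35,"dx":0,"dy":0,"dz":0.0004,"hand":-1},{"wx":0,"wy":0,"wz":42,"dx":0,"dy":0,"dz":0.0005,"hand":-1},{"wx":0,"wy":0,"wz":49,"dx":0,"dy":0,"dz":0.0006,"hand":-1},{"wx":0,"wy":0,"wz":56,"dx":0,"dy":0,"dz":0.0007,"hand":-1},{"wx":0,"wy":0,"wz":63,"dx":0,"dy":0,"dz":0.0009,"hand":-1},{"wx":0,"wy":0,"wz":70,"dx":0,"dy":0,"dz":0.001,"hand":-1},{"wx":0,"wy":0,"wz":77,"dx":0,"dy":0,"dz":0.0011,"hand":-1},{"wx":0,"wy":0,"wz":84,"dx":0,"dy":0,"dz":0.0012,"hand":-1},{"wx":0,"wy":0,"wz":91,"dx":0,"dy":0,"dz":0.0013,"hand":-1},{"wx":0,"wy":0,"wz":98,"dx":0,"dy":0,"dz":0.0015,"hand":-1},{"wx":0,"wy":0,"wz":105,"dx":0,"dy":0,"dz":0.0016,"hand":-1},{"wx":0,"wy":0,"wz":112,"dx":0,"dy":0,"dz":0.0017,"hand":-1},{"wx":0,"wy":0,"wz":119,"dx":0,"dy":0,"dz":0.0018,"hand":-1},{"wx":0,"wy":0,"wz":126,"dx":0,"dy":0,"dz":0.0019,"hand":-1},{"wx":0,"wy":0,"wz":133,"dx":0,"dy":0,"dz":0.002,"hand":-1},{"wx":0,"wy":0,"wz":140,"dx":0,"dy":0,"dz":0.0022,"hand":-1}]'
python3 -c "
from h import *
s=sensors.state();print(s['tool_pos'],s['contact_force'],s['ft_torque'],yaw(),s['joint_pos'][5])"
```

```text
time: 21.42
tool_pos: [0.5135, 0.1838, 0.123]
tool_rot: [-0.001, 0.628, 0.778, -0.001]
contact_force: [-3.0, -0.2, 0.9]
gripper_width: 0.292
[0.51350766 0.18378643 0.12298893] [-2.98381669 -0.19704419  0.87041778] [-2.20741193e-04  6.40765627e-01  4.51302061e-02] 102.17047596197264 -0.005468607902308148
```

Torque 0.045 N m matches the screw's drag. Second turn.

```bash
python3 -m pendant '[{"wx":0,"wy":0,"wz":7,"dx":0,"dy":0,"dz":0.0001,"hand":-1},{"wx":0,"wy":0,"wz":14,"dx":0,"dy":0,"dz":0.0002,"hand":-1},{"wx":0,"wy":0,"wz":21,"dx":0,"dy":0,"dz":0.0004,"hand":-1},{"wx":0,"wy":0,"wz":28,"dx":0,"dy":0,"dz":0.0005,"hand":-1},{"wx":0,"wy":0,"wz":35,"dx":0,"dy":0,"dz":0.0006,"hand":-1},{"wx":0,"wy":0,"wz":42,"dx":0,"dy":0,"dz":0.0007,"hand":-1},{"wx":0,"wy":0,"wz":49,"dx":0,"dy":0,"dz":0.0009,"hand":-1},{"wx":0,"wy":0,"wz":56,"dx":0,"dy":0,"dz":0.001,"hand":-1},{"wx":0,"wy":0,"wz":63,"dx":0,"dy":0,"dz":0.0011,"hand":-1},{"wx":0,"wy":0,"wz":70,"dx":0,"dy":0,"dz":0.0012,"hand":-1},{"wx":0,"wy":0,"wz":77,"dx":0,"dy":0,"dz":0.0013,"hand":-1},{"wx":0,"wy":0,"wz":84,"dx":0,"dy":0,"dz":0.0015,"hand":-1},{"wx":0,"wy":0,"wz":91,"dx":0,"dy":0,"dz":0.0016,"hand":-1},{"wx":0,"wy":0,"wz":98,"dx":0,"dy":0,"dz":0.0017,"hand":-1},{"wx":0,"wy":0,"wz":105,"dx":0,"dy":0,"dz":0.0018,"hand":-1},{"wx":0,"wy":0,"wz":112,"dx":0,"dy":0,"dz":0.002,"hand":-1},{"wx":0,"wy":0,"wz":119,"dx":0,"dy":0,"dz":0.0021,"hand":-1},{"wx":0,"wy":0,"wz":126,"dx":0,"dy":0,"dz":0.0022,"hand":-1},{"wx":0,"wy":0,"wz":130,"dx":0,"dy":0,"dz":0.0023,"hand":-1},{"wx":0,"wy":0,"wz":130,"dx":0,"dy":0,"dz":0.0023,"hand":-1}]'
python3 -c "
from h import *
s=sensors.state();print(s['tool_pos'],s['contact_force'],s['ft_torque'],yaw(),s['joint_pos'][5])"
```

```text
time: 23.08
tool_pos: [0.5137, 0.1842, 0.1208]
tool_rot: [-0.0, 0.971, -0.238, -0.001]
contact_force: [-1.7, 1.1, -0.6]
gripper_width: 0.293
[0.51372176 0.18423245 0.12076639] [-1.65438067  1.10978016 -0.59826225] [0.38477868 0.58676112 0.06219231] -27.55018972334614 2.2584868360035593
```

```bash
python3 -m pendant '[{"wx":0,"wy":0,"wz":4,"dx":0,"dy":0,"dz":0.0001,"hand":-1},{"wx":0,"wy":0,"wz":8,"dx":0,"dy":0,"dz":0.0002,"hand":-1},{"wx":0,"wy":0,"wz":8,"dx":0,"dy":0,"dz":0.0002,"hand":-1}]'
python3 -c "
from h import *
s=sensors.state();print(s['contact_force'],s['ft_torque'],yaw(),s['joint_pos'][5])"
python3 -m pendant '[{"wx":0,"wy":0,"wz":4,"dx":0,"dy":0,"dz":0.0001,"hand":-1},{"wx":0,"wy":0,"wz":6,"dx":0,"dy":0,"dz":0.0001,"hand":-1},{"wx":0,"wy":0,"wz":6,"dx":0,"dy":0,"dz":0.0001,"hand":-1}]'
python3 -c "
from h import *
s=sensors.state();print(s['contact_force'],s['ft_torque'],yaw(),s['joint_pos'][5])"
```

```text
time: 23.33
tool_pos: [0.5138, 0.1842, 0.1206]
tool_rot: [-0.0, 0.953, -0.304, -0.001]
contact_force: [-2.6, 2.5, 0.5]
gripper_width: 0.298
[-2.55062851  2.54409121  0.50293166] [0.51973801 0.68121578 0.0131551 ] -35.44768367029939 2.396370075758961
time: 23.58
tool_pos: [0.5139, 0.1841, 0.1205]
tool_rot: [-0.0, 0.936, -0.353, -0.001]
contact_force: [-2.6, 1.8, 0.7]
gripper_width: 0.3
[-2.59728529  1.77808062  0.72212418] [0.48845376 0.71774803 0.03736363] -41.35344864300825 2.4994201328292367
```

```bash
python3 -m pendant '[{"wx":0,"wy":0,"wz":3,"dx":0,"dy":0,"dz":0,"hand":-1},{"wx":0,"wy":0,"wz":6,"dx":0,"dy":0,"dz":0,"hand":-1},{"wx":0,"wy":0,"wz":6,"dx":0,"dy":0,"dz":0,"hand":-1}]'
python3 -c "
from h import *
s=sensors.state();print(s['contact_force'],s['ft_torque'],yaw(),s['joint_pos'][5])"
```

```text
time: 23.83
tool_pos: [0.5142, 0.1839, 0.1205]
tool_rot: [-0.0, 0.916, -0.402, -0.0]
contact_force: [-1.8, 1.3, 0.5]
gripper_width: 0.298
[-1.84178531  1.34195803  0.50111984] [0.42540005 0.59812668 0.00804732] -47.37275294595217 2.6044509482818916
```

No torque jump seen. I'll turn back, lift out and look at the screw.

```bash
python3 -m pendant '[{"wx":0,"wy":0,"wz":-6,"dx":0,"dy":0,"dz":0,"hand":-1},{"wx":0,"wy":0,"wz":-13,"dx":0,"dy":0,"dz":0,"hand":-1},{"wx":0,"wy":0,"wz":-13,"dx":0,"dy":0,"dz":0,"hand":-1},{"wx":0,"wy":0,"wz":-13,"dx":0,"dy":0,"dz":-0.005,"hand":-1},{"wx":0,"wy":0,"wz":-13,"dx":0,"dy":0,"dz":-0.01,"hand":-1},{"wx":0,"wy":0,"wz":-13,"dx":0,"dy":0,"dz":-0.06,"hand":-1},{"wx":0,"wy":0,"wz":-13,"dx":0,"dy":0,"dz":-0.06,"hand":-1},{"wx":0,"wy":0,"wz":-13,"dx":0,"dy":0,"dz":-0.06,"hand":-1},{"wx":0,"wy":0,"wz":-13,"dx":0,"dy":0,"dz":-0.06,"hand":-1}]'
python3 - <<'E'
from h import *
T=tool(); p,d,X=grab('wrist'); save('w11',p,1.4); np.savez('w11',p=p,d=d,X=X,T=T)
L=(X-T[:3,3])@T[:3,:3]
m=(d>0)&(abs(L[...,0])<.02)&(abs(L[...,1])<.015)&(L[...,2]>.0)&(L[...,2]<.105)
for a in (0.,.05,.09):
    k=m&(L[...,2]>=a)&(L[...,2]<a+.01); print(a,np.round(L[k].mean(0)*1000,1),np.round(np.percentile(L[k][:,1],[2,98])*1000,1),round(L[k][:,2].max()*1000,1))
print(modules(X,d,p))
m=(d>0)&(np.hypot(X[...,0]-.5134,X[...,1]-.1838)<.0085); print('head z',np.percentile(X[m][:,2],[10,50,75,90]))
E
```

```text
time: 24.58
tool_pos: [0.5153, 0.1837, 0.1817]
tool_rot: [-0.001, 0.955, -0.297, 0.001]
contact_force: [-0.1, -0.5, -1.8]
gripper_width: 0.296
0.0 [13.6 -0.4  4.8] [-12.6  11.9] 10.0
0.05 [ 4.5 -0.4 54.9] [-4.9  4.5] 59.8
0.09 [ 3.1  0.2 95.6] [-5.   4.6] 99.2
{'yellow': {'c': array([585.4, 272.4]), 'yaw': -10.6, 'size': array([75.7, 54.5]), 'z': 55.4, 'o': array([531.3, 282.5])}, 'red': {'c': array([567.8, 172.9]), 'yaw': -11.2, 'size': array([76. , 54.7]), 'z': 55.4, 'o': array([513.9, 183.6])}}
head z [0.02658239 0.23720269 0.2376651  0.23802137]
```

View pics/w11.png

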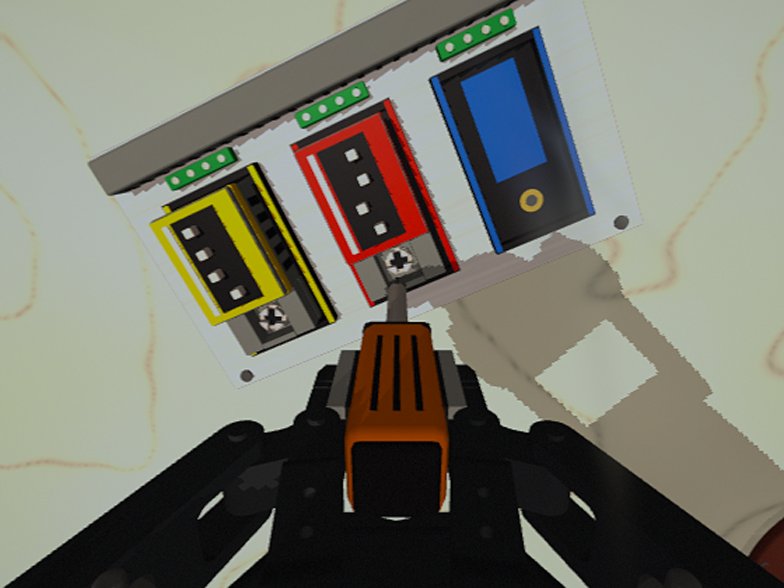

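```bash
cat > sc.py <<'E'
from h import *
def rep(f,cs):
    Z=np.load(f);X,d,p=Z['X'],Z['d'],Z['p']
    for n,o in cs.items():
        r=np.hypot(X[...,0]-o[0],X[...,1]-o[1]); m=(d>0)&(X[...,2]<.06)
        hd=m&(r<.0085)&(p.mean(2)>90); g=m&(r<.0085)&(r>.0035)
        ph=np.arctan2(X[...,1]-o[1],X[...,0]-o[0])
        dark=np.clip(np.percentile(p[g].mean(1),80)-p[g].mean(1),0,None)
        foot=m&(r>.0155)&(r<.02)&(X[...,2]>.033)&(X[...,2]<.04)
        print(f,n,'head z',round(np.median(X[hd][:,2])*1000,1),'foot z',round(np.median(X[foot][:,2])*1000,1),'slot',round(np.degrees(np.angle((dark*np.exp(4j*ph[g])).sum()))/4,1))
E
python3 - <<'E'
from sc import *
rep('w7.npz',{'red':(.5136,.1837),'yellow':(.5317,.2828)})
rep('w11.npz',{'red':(.5136,.1837),'yellow':(.5315,.2826)})
E
```

```text
w7.npz red head z 30.2 foot z 35.8 slot -28.1
w7.npz yellow head z 29.8 foot z 35.9 slot -38.4
w11.npz red head z 25.2 foot z 35.7 slot -21.1
w11.npz yellow head z 29.8 foot z 35.7 slot -42.9
```

The red head sank 5 mm, so its screw is home. Next is the yellow screw; first I unwind the wrist on the way there.

```bash
python3 -m pendant '[{"wx":0,"wy":0,"wz":-132,"dx":0,"dy":0,"dz":-0.02,"hand":-1},{"wx":0,"wy":0,"wz":-132,"dx":-0.043,"dy":-0.091,"dz":-0.02,"hand":-1},{"wx":0,"wy":0,"wz":-132,"dx":-0.043,"dy":-0.091,"dz":-0.02,"hand":-1},{"wx":0,"wy":0,"wz":-132,"dx":-0.043,"dy":-0.091,"dz":-0.02,"hand":-1},{"wx":0,"wy":0,"wz":-132,"dx":-0.043,"dy":-0.091,"dz":-0.02,"hand":-1},{"wx":0,"wy":0,"wz":-132,"dx":-0.043,"dy":-0.091,"dz":-0.02,"hand":-1},{"wx":0,"wy":0,"wz":-132,"dx":-0.043,"dy":-0.091,"dz":-0.02,"hand":-1},{"wx":0,"wy":0,"wz":-132,"dx":-0.043,"dy":-0.091,"dz":-0.02,"hand":-1},{"wx":0,"wy":0,"wz":-132,"dx":-0.043,"dy":-0.091,"dz":-0.02,"hand":-1},{"wx":0,"wy":0,"wz":-132,"dx":-0.043,"dy":-0.091,"dz":-0.02,"hand":-1},{"wx":0,"wy":0,"wz":-132,"dx":-0.043,"dy":-0.091,"dz":-0.02,"hand":-1},{"wx":0,"wy":0,"wz":-132,"dx":-0.043,"dy":-0.091,"dz":-0.02,"hand":-1},{"wx":0,"wy":0,"wz":-132,"dx":-0.043,"dy":-0.091,"dz":-0.02,"hand":-1},{"wx":0,"wy":0,"wz":-132,"dx":-0.043,"dy":-0.091,"dz":-0.02,"hand":-1},{"wx":0,"wy":0,"wz":-132,"dx":-0.043,"dy":-0.091,"dz":-0.02,"hand":-1},{"wx":0,"wy":0,"wz":-132,"dx":-0.043,"dy":-0.091,"dz":-0.02,"hand":-1},{"wx":0,"wy":0,"wz":-132,"dx":-0.043,"dy":-0.091,"dz":-0.02,"hand":-1},{"wx":0,"wy":0,"wz":-132,"dx":-0.043,"dy":-0.091,"dz":-0.02,"hand":-1},{"wx":0,"wy":0,"wz":-132,"dx":-0.043,"dy":-0.091,"dz":-0.02,"hand":-1},{"wx":0,"wy":0,"wz":-132,"dx":-0.043,"dy":-0.091,"dz":-0.02,"hand":-1}]'
python3 - <<'E'
from h import *
s=sensors.state(); print(s['tool_pos'],yaw(),s['joint_pos'][5])
delta([.5315,.2827,.16],230)
E
```

```text
time: 26.3
tool_pos: [0.5295, 0.2826, 0.198]
tool_rot: [-0.001, 0.659, 0.752, -0.002]
contact_force: [-0.1, -0.6, -0.8]
gripper_width: 0.295
[0.52948014 0.28259618 0.19795179] 97.5307616219033 0.23502621704247073
d [-0.0001  0.0022  0.0379] w [  -0.2   -0.2 -132.5] rows 20
```

```bash
python3 -m pendant '[{"wx":0,"wy":0,"wz":-132.5,"dx":0,"dy":0.002,"dz":0.03,"hand":-1},{"wx":0,"wy":0,"wz":-132.5,"dx":0,"dy":0.002,"dz":0.03,"hand":-1},{"wx":0,"wy":0,"wz":-132.5,"dx":0,"dy":0.002,"dz":0.03,"hand":-1},{"wx":0,"wy":0,"wz":-132.5,"dx":0,"dy":0.002,"dz":0.03,"hand":-1},{"wx":0,"wy":0,"wz":-132.5,"dx":0,"dy":0.002,"dz":0.03,"hand":-1},{"wx":0,"wy":0,"wz":-132.5,"dx":0,"dy":0.002,"dz":0.03,"hand":-1},{"wx":0,"wy":0,"wz":-132.5,"dx":0,"dy":0.002,"dz":0.03,"hand":-1},{"wx":0,"wy":0,"wz":-132.5,"dx":0,"dy":0.002,"dz":0.03,"hand":-1},{"wx":0,"wy":0,"wz":-132.5,"dx":0,"dy":0.002,"dz":0.03,"hand":-1},{"wx":0,"wy":0,"wz":-132.5,"dx":0,"dy":0.002,"dz":0.03,"hand":-1},{"wx":0,"wy":0,"wz":-132.5,"dx":0,"dy":0.002,"dz":0.03,"hand":-1},{"wx":0,"wy":0,"wz":-132.5,"dx":0,"dy":0.002,"dz":0.03,"hand":-1},{"wx":0,"wy":0,"wz":-132.5,"dx":0,"dy":0.002,"dz":0.03,"hand":-1},{"wx":0,"wy":0,"wz":-132.5,"dx":0,"dy":0.002,"dz":0.03,"hand":-1},{"wx":0,"wy":0,"wz":-132.5,"dx":0,"dy":0.002,"dz":0.03,"hand":-1},{"wx":0,"wy":0,"wz":-132.5,"dx":0,"dy":0.002,"dz":0.03,"hand":-1},{"wx":0,"wy":0,"wz":-132.5,"dx":0,"dy":0.002,"dz":0.03,"hand":-1},{"wx":0,"wy":0,"wz":-132.5,"dx":0,"dy":0.002,"dz":0.03,"hand":-1},{"wx":0,"wy":0,"wz":-132.5,"dx":0,"dy":0.002,"dz":0.03,"hand":-1},{"wx":0,"wy":0,"wz":-132.5,"dx":0,"dy":0.002,"dz":0.03,"hand":-1}]'
python3 -m pendant '[{"wx":0,"wy":0,"wz":0,"dx":0,"dy":0,"dz":0,"hand":-1}]'
python3 - <<'E'
from sc import *
T=tool(); p,d,X=grab('wrist'); save('w12',p,1.4); np.savez('w12',p=p,d=d,X=X,T=T)
print(T[:3,3],yaw(),modules(X,d,p))
rep('w12.npz',{'yellow':(.5316,.2827)})
m=(d>0)&(X[...,2]<.034)&(X[...,2]>.027)&(p.mean(2)>90)&(np.hypot(X[...,0]-.5316,X[...,1]-.2827)<.012)
print('head',rect(X,m)); delta([.5316,.2827,.1335],230)
E
```

```text
time: 27.97
tool_pos: [0.5317, 0.283, 0.1688]
tool_rot: [-0.001, -0.422, 0.906, 0.0]
contact_force: [-0.2, -0.7, -2.4]
gripper_width: 0.298
time: 28.05
tool_pos: [0.5319, 0.2831, 0.1692]
tool_rot: [-0.001, -0.421, 0.907, 0.0]
contact_force: [-0.9, 0.3, -1.5]
gripper_width: 0.3
[0.53187726 0.28309141 0.16918861] -130.14172351107393 {'yellow': {'c': array([585.3, 272.9]), 'yaw': -10.7, 'size': array([74.6, 55.1]), 'z': 55.4, 'o': array([531.3, 283.2])}, 'red': {'c': array([567.9, 173.2]), 'yaw': -11.1, 'size': array([74.3, 56.1]), 'z': 55.4, 'o': array([513.9, 183.7])}}
w12.npz yellow head z 29.8 foot z 35.9 slot -42.6
head ((531.7827758789062, 282.4456787109375), (16.276546478271484, 16.984275817871094), 55.87203598022461)
d [ 0.0005 -0.      0.0359] w [ 0.  -0.1 -0.1] rows 2
```

```bash
python3 -m pendant '[{"wx":0,"wy":0,"wz":0,"dx":0.0003,"dy":0,"dz":0.025,"hand":-1},{"wx":0,"wy":0,"wz":0,"dx":0.0003,"dy":0,"dz":0.034,"hand":-1},{"wx":0,"wy":0,"wz":0,"dx":0.0003,"dy":0,"dz":0.038,"hand":-1},{"wx":0,"wy":0,"wz":0,"dx":0.0003,"dy":0,"dz":0.04,"hand":-1},{"wx":0,"wy":0,"wz":0,"dx":0.0003,"dy":0,"dz":0.042,"hand":-1},{"wx":0,"wy":0,"wz":0,"dx":0.0003,"dy":0,"dz":0.043,"hand":-1},{"wx":0,"wy":0,"wz":0,"dx":0.0003,"dy":0,"dz":0.043,"hand":-1},{"wx":0,"wy":0,"wz":0,"dx":0.0003,"dy":0,"dz":0.043,"hand":-1}]'
```

```text
time: 28.77
tool_pos: [0.5326, 0.2833, 0.1282]
tool_rot: [0.001, -0.423, 0.906, -0.0]
contact_force: [-0.6, -0.1, -0.7]
gripper_width: 0.298
```

```bash
python3 -m pendant '[{"wx":0,"wy":0,"wz":0,"dx":0.0005,"dy":0.0002,"dz":0.001,"hand":-1},{"wx":0,"wy":0,"wz":0,"dx":0.0005,"dy":0.0002,"dz":0.002,"hand":-1},{"wx":0,"wy":0,"wz":0,"dx":0.0005,"dy":0.0002,"dz":0.003,"hand":-1},{"wx":0,"wy":0,"wz":0,"dx":0.0005,"dy":0.0002,"dz":0.003,"hand":-1},{"wx":0,"wy":0,"wz":0,"dx":0.0005,"dy":0.0002,"dz":0.003,"hand":-1}]'
```

```text
time: 29.18
tool_pos: [0.5318, 0.2829, 0.1246]
tool_rot: [0.0, -0.423, 0.906, -0.0]
contact_force: [-0.4, 0.1, -1.6]
gripper_width: 0.302
```

Engaged (tip about 25 mm high, no resistance). Turning.

```bash
python3 -m pendant '[{"wx":0,"wy":0,"wz":7,"dx":0,"dy":0,"dz":0,"hand":-1},{"wx":0,"wy":0,"wz":14,"dx":0,"dy":0,"dz":0,"hand":-1},{"wx":0,"wy":0,"wz":21,"dx":0,"dy":0,"dz":0.0002,"hand":-1},{"wx":0,"wy":0,"wz":28,"dx":0,"dy":0,"dz":0.0003,"hand":-1},{"wx":0,"wy":0,"wz":35,"dx":0,"dy":0,"dz":0.0004,"hand":-1},{"wx":0,"wy":0,"wz":42,"dx":0,"dy":0,"dz":0.0005,"hand":-1},{"wx":0,"wy":0,"wz":49,"dx":0,"dy":0,"dz":0.0006,"hand":-1},{"wx":0,"wy":0,"wz":56,"dx":0,"dy":0,"dz":0.0007,"hand":-1},{"wx":0,"wy":0,"wz":63,"dx":0,"dy":0,"dz":0.0009,"hand":-1},{"wx":0,"wy":0,"wz":70,"dx":0,"dy":0,"dz":0.001,"hand":-1},{"wx":0,"wy":0,"wz":77,"dx":0,"dy":0,"dz":0.0011,"hand":-1},{"wx":0,"wy":0,"wz":84,"dx":0,"dy":0,"dz":0.0012,"hand":-1},{"wx":0,"wy":0,"wz":91,"dx":0,"dy":0,"dz":0.0013,"hand":-1},{"wx":0,"wy":0,"wz":98,"dx":0,"dy":0,"dz":0.0015,"hand":-1},{"wx":0,"wy":0,"wz":105,"dx":0,"dy":0,"dz":0.0016,"hand":-1},{"wx":0,"wy":0,"wz":112,"dx":0,"dy":0,"dz":0.0017,"hand":-1},{"wx":0,"wy":0,"wz":119,"dx":0,"dy":0,"dz":0.0018,"hand":-1},{"wx":0,"wy":0,"wz":126,"dx":0,"dy":0,"dz":0.0019,"hand":-1},{"wx":0,"wy":0,"wz":133,"dx":0,"dy":0,"dz":0.002,"hand":-1},{"wx":0,"wy":0,"wz":140,"dx":0,"dy":0,"dz":0.0022,"hand":-1}]'
python3 -m pendant '[{"wx":0,"wy":0,"wz":7,"dx":0,"dy":0,"dz":0.0001,"hand":-1},{"wx":0,"wy":0,"wz":14,"dx":0,"dy":0,"dz":0.0002,"hand":-1},{"wx":0,"wy":0,"wz":21,"dx":0,"dy":0,"dz":0.0004,"hand":-1},{"wx":0,"wy":0,"wz":28,"dx":0,"dy":0,"dz":0.0005,"hand":-1},{"wx":0,"wy":0,"wz":35,"dx":0,"dy":0,"dz":0.0006,"hand":-1},{"wx":0,"wy":0,"wz":42,"dx":0,"dy":0,"dz":0.0007,"hand":-1},{"wx":0,"wy":0,"wz":49,"dx":0,"dy":0,"dz":0.0009,"hand":-1},{"wx":0,"wy":0,"wz":56,"dx":0,"dy":0,"dz":0.001,"hand":-1},{"wx":0,"wy":0,"wz":63,"dx":0,"dy":0,"dz":0.0011,"hand":-1},{"wx":0,"wy":0,"wz":70,"dx":0,"dy":0,"dz":0.0012,"hand":-1},{"wx":0,"wy":0,"wz":77,"dx":0,"dy":0,"dz":0.0013,"hand":-1},{"wx":0,"wy":0,"wz":84,"dx":0,"dy":0,"dz":0.0015,"hand":-1},{"wx":0,"wy":0,"wz":91,"dx":0,"dy":0,"dz":0.0016,"hand":-1},{"wx":0,"wy":0,"wz":98,"dx":0,"dy":0,"dz":0.0017,"hand":-1},{"wx":0,"wy":0,"wz":105,"dx":0,"dy":0,"dz":0.0018,"hand":-1},{"wx":0,"wy":0,"wz":112,"dx":0,"dy":0,"dz":0.002,"hand":-1},{"wx":0,"wy":0,"wz":119,"dx":0,"dy":0,"dz":0.0021,"hand":-1},{"wx":0,"wy":0,"wz":122,"dx":0,"dy":0,"dz":0.0021,"hand":-1},{"wx":0,"wy":0,"wz":122,"dx":0,"dy":0,"dz":0.0021,"hand":-1}]'
python3 -c "
from h import *
s=sensors.state();print(s['tool_pos'],s['contact_force'],s['ft_torque'],yaw(),s['joint_pos'][5])"
```

```text
time: 30.85
tool_pos: [0.5313, 0.2829, 0.1224]
tool_rot: [-0.0, 0.709, 0.705, -0.001]
contact_force: [-1.0, 0.1, 1.0]
gripper_width: 0.295
time: 32.43
tool_pos: [0.5315, 0.2833, 0.1204]
tool_rot: [-0.0, 0.961, -0.276, -0.0]
contact_force: [-0.5, 1.2, 0.2]
gripper_width: 0.295
[0.53154516 0.28325155 0.12036862] [-0.52920685  1.19444195  0.16470031] [0.26915825 0.24108802 0.11312077] -32.03099758558624 2.4952982913247896
```

```bash
python3 -m pendant '[{"wx":0,"wy":0,"wz":5,"dx":0,"dy":0,"dz":0.0001,"hand":-1},{"wx":0,"wy":0,"wz":10,"dx":0,"dy":0,"dz":0.0002,"hand":-1},{"wx":0,"wy":0,"wz":15,"dx":0,"dy":0,"dz":0.0002,"hand":-1},{"wx":0,"wy":0,"wz":15,"dx":0,"dy":0,"dz":0.0002,"hand":-1}]'
python3 -c "
from h import *
s=sensors.state();print(s['tool_pos'],s['contact_force'],s['ft_torque'],yaw(),s['joint_pos'][5])"
python3 -m pendant '[{"wx":0,"wy":0,"wz":-6,"dx":0,"dy":0,"dz":0,"hand":-1},{"wx":0,"wy":0,"wz":-13,"dx":0,"dy":0,"dz":0,"hand":-1},{"wx":0,"wy":0,"wz":-13,"dx":0,"dy":0,"dz":0,"hand":-1},{"wx":0,"wy":0,"wz":-13,"dx":0,"dy":0,"dz":-0.005,"hand":-1},{"wx":0,"wy":0,"wz":-13,"dx":0,"dy":0,"dz":-0.01,"hand":-1},{"wx":0,"wy":0,"wz":-13,"dx":0,"dy":0,"dz":-0.07,"hand":-1},{"wx":0,"wy":0,"wz":-13,"dx":0,"dy":0,"dz":-0.07,"hand":-1},{"wx":0,"wy":0,"wz":-13,"dx":0,"dy":0,"dz":-0.07,"hand":-1},{"wx":0,"wy":0,"wz":-13,"dx":0,"dy":0,"dz":-0.07,"hand":-1},{"wx":0,"wy":0,"wz":-13,"dx":0,"dy":0,"dz":-0.07,"hand":-1}]'
python3 - <<'E'
from sc import *
T=tool(); p,d,X=grab('wrist'); save('w13',p,1.4); np.savez('w13',p=p,d=d,X=X,T=T)
print(T[:3,3],yaw()); M=modules(X,d,p); print(M)
rep('w13.npz',{n:M[n]['o']/1e3 for n in M})
L=(X-T[:3,3])@T[:3,:3]
m=(d>0)&(abs(L[...,0])<.02)&(abs(L[...,1])<.015)
for a in (0.,.05,.09):
    k=m&(L[...,2]>=a)&(L[...,2]<a+.01); print(a,np.round(L[k].mean(0)*1000,1),round(L[k][:,2].max()*1000,1))
# switch knobs: tops about 9 mm above housing, white, in module frame
for n in M:
    a=np.radians(M[n]['yaw']); o=M[n]['o']/1e3; q=X[...,:2]-o
    u=q@[np.cos(a),np.sin(a)]; v=q@[-np.sin(a),np.cos(a)]
    for x in (.0325,.0475,.0625,.0775):
        k=(d>0)&(abs(u-x)<.006)&(abs(v)<.012)&(X[...,2]>M[n]['z']/1e3+.006)&(X[...,2]<.08)
        print(n,x,k.sum(),np.round([u[k].mean()*1e3,v[k].mean()*1e3],1))
E
```

```text
time: 32.77
tool_pos: [0.5316, 0.2832, 0.1201]
tool_rot: [-0.0, 0.917, -0.399, -0.0]
contact_force: [-0.9, 0.1, -0.6]
gripper_width: 0.299
[0.53160373 0.28321394 0.12009801] [-0.89220888  0.12951525 -0.63026742] [0.29491729 0.27601493 0.05111045] -46.98537622272132 2.7562640883671645
time: 33.6
tool_pos: [0.5313, 0.2826, 0.1892]
tool_rot: [0.0, 0.956, -0.293, -0.0]
contact_force: [-0.2, 0.5, -1.1]
gripper_width: 0.299
[0.53133292 0.28261626 0.18922381] -34.018082964734695
{'yellow': {'c': array([585.3, 272.2]), 'yaw': -11.2, 'size': array([76.1, 54.9]), 'z': 55.4, 'o': array([531.4, 282.8])}, 'red': {'c': array([568.2, 173.6]), 'yaw': -11.3, 'size': array([75.5, 56.3]), 'z': 55.3, 'o': array([514.2, 184.4])}}
w13.npz yellow head z 25.5 foot z 35.8 slot -23.6
w13.npz red head z 25.5 foot z 35.7 slot -18.7
0.0 [13.6 -0.4  4.8] 10.0
0.05 [ 4.6 -0.1 54.8] 60.0
0.09 [ 3.   0.  95.7] 99.6
yellow 0.0325 47 [33.  -2.8]
yellow 0.0475 52 [47.9  4.1]
yellow 0.0625 53 [62.8  3.7]
yellow 0.0775 56 [77.8  3.9]
red 0.0325 64 [32.8 -1.8]
red 0.0475 64 [47.6  3.2]
red 0.0625 66 [62.5 -4.3]
red 0.0775 70 [77.4 -3.9]
```

View pics/w13.png

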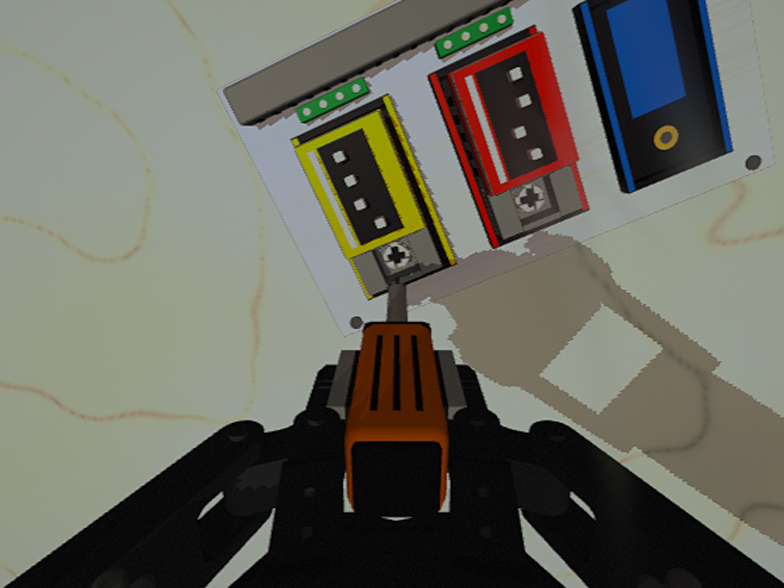

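Both screws are home: both heads are at 25.5 mm and the slots close to their end angle. I'll use the bit to push the switches; yellow 1 needs on, 2 and 4 off. First unwind to yaw 169, so the tool axes follow the module's.

```bash
python3 -m pendant '[{"wx":0,"wy":0,"wz":-101.5,"dx":0,"dy":0,"dz":0,"hand":-1},{"wx":0,"wy":0,"wz":-101.5,"dx":0,"dy":0,"dz":0,"hand":-1},{"wx":0,"wy":0,"wz":-101.5,"dx":0,"dy":0,"dz":0,"hand":-1},{"wx":0,"wy":0,"wz":-101.5,"dx":0,"dy":0,"dz":0,"hand":-1},{"wx":0,"wy":0,"wz":-101.5,"dx":0,"dy":0,"dz":0,"hand":-1},{"wx":0,"wy":0,"wz":-101.5,"dx":0,"dy":0,"dz":0,"hand":-1},{"wx":0,"wy":0,"wz":-101.5,"dx":0,"dy":0,"dz":0,"hand":-1},{"wx":0,"wy":0,"wz":-101.5,"dx":0,"dy":0,"dz":0,"hand":-1},{"wx":0,"wy":0,"wz":-101.5,"dx":0,"dy":0,"dz":0,"hand":-1},{"wx":0,"wy":0,"wz":-101.5,"dx":0,"dy":0,"dz":0,"hand":-1},{"wx":0,"wy":0,"wz":-101.5,"dx":0,"dy":0,"dz":0,"hand":-1},{"wx":0,"wy":0,"wz":-101.5,"dx":0,"dy":0,"dz":0,"hand":-1},{"wx":0,"wy":0,"wz":-101.5,"dx":0,"dy":0,"dz":0,"hand":-1},{"wx":0,"wy":0,"wz":-101.5,"dx":0,"dy":0,"dz":0,"hand":-1},{"wx":0,"wy":0,"wz":-101.5,"dx":0,"dy":0,"dz":0,"hand":-1},{"wx":0,"wy":0,"wz":-101.5,"dx":0,"dy":0,"dz":0,"hand":-1},{"wx":0,"wy":0,"wz":-101.5,"dx":0,"dy":0,"dz":0,"hand":-1}]'
python3 -m pendant '[{"wx":0,"wy":0,"wz":-101.5,"dx":0,"dy":0,"dz":0,"hand":-1},{"wx":0,"wy":0,"wz":-101.5,"dx":0,"dy":0,"dz":0,"hand":-1},{"wx":0,"wy":0,"wz":-101.5,"dx":0,"dy":0,"dz":0,"hand":-1},{"wx":0,"wy":0,"wz":-101.5,"dx":0,"dy":0,"dz":0,"hand":-1},{"wx":0,"wy":0,"wz":-101.5,"dx":0,"dy":0,"dz":0,"hand":-1},{"wx":0,"wy":0,"wz":-101.5,"dx":0,"dy":0,"dz":0,"hand":-1},{"wx":0,"wy":0,"wz":-101.5,"dx":0,"dy":0,"dz":0,"hand":-1},{"wx":0,"wy":0,"wz":-101.5,"dx":0,"dy":0,"dz":0,"hand":-1},{"wx":0,"wy":0,"wz":-101.5,"dx":0,"dy":0,"dz":0,"hand":-1},{"wx":0,"wy":0,"wz":-101.5,"dx":0,"dy":0,"dz":0,"hand":-1},{"wx":0,"wy":0,"wz":-101.5,"dx":0,"dy":0,"dz":0,"hand":-1},{"wx":0,"wy":0,"wz":-101.5,"dx":0,"dy":0,"dz":0,"hand":-1},{"wx":0,"wy":0,"wz":-101.5,"dx":0,"dy":0,"dz":0,"hand":-1},{"wx":0,"wy":0,"wz":-101.5,"dx":0,"dy":0,"dz":0,"hand":-1},{"wx":0,"wy":0,"wz":-101.5,"dx":0,"dy":0,"dz":0,"hand":-1},{"wx":0,"wy":0,"wz":-101.5,"dx":0,"dy":0,"dz":0,"hand":-1},{"wx":0,"wy":0,"wz":-101.5,"dx":0,"dy":0,"dz":0,"hand":-1}]'
python3 - <<'E'
from h import *
T=tool(); print(T[:3,3],yaw(),sensors.state()['joint_pos'][5])
delta([.5314,.2828,.175],169)
p,d,X=grab('wrist'); L=(X-T[:3,3])@T[:3,:3]
m=(d>0)&(abs(L[...,0])<.02)&(abs(L[...,1])<.015)
for a in (0.,.05,.09):
    k=m&(L[...,2]>=a)&(L[...,2]<a+.01); print(a,np.round(L[k].mean(0)*1000,1),round(L[k][:,2].max()*1000,1))
E
```

```text
time: 35.07
tool_pos: [0.5312, 0.2826, 0.1888]
tool_rot: [-0.0, 0.832, 0.555, -0.001]
contact_force: [0.8, -0.4, -1.2]
gripper_width: 0.295
time: 36.48
tool_pos: [0.5317, 0.2829, 0.1898]
tool_rot: [-0.0, 0.097, 0.995, -0.0]
contact_force: [0.5, -0.5, -1.5]
gripper_width: 0.294
[0.53169498 0.28285071 0.1898298 ] 168.8158513608222 -1.0102018370920516
d [ 0.0003 -0.0001  0.0148] w [-0.  -0.  -0.2] rows 2
0.0 [13.3  0.2  4.8] 10.0
0.05 [ 4.3  0.2 54.7] 59.5
0.09 [ 2.8  0.8 95.4] 99.6
```

```bash
python3 -m pendant '[{"wx":0,"wy":0,"wz":0,"dx":-0.0325,"dy":-0.016,"dz":0.01,"hand":-1},{"wx":0,"wy":0,"wz":0,"dx":-0.0325,"dy":-0.016,"dz":0.015,"hand":-1},{"wx":0,"wy":0,"wz":0,"dx":-0.0325,"dy":-0.016,"dz":0.0315,"hand":-1},{"wx":0,"wy":0,"wz":0,"dx":-0.0325,"dy":-0.016,"dz":0.0315,"hand":-1},{"wx":0,"wy":0,"wz":0,"dx":-0.0325,"dy":-0.009,"dz":0.0315,"hand":-1},{"wx":0,"wy":0,"wz":0,"dx":-0.0325,"dy":-0.0035,"dz":0.0315,"hand":-1},{"wx":0,"wy":0,"wz":0,"dx":-0.0325,"dy":-0.0035,"dz":0.0315,"hand":-1},{"wx":0,"wy":0,"wz":0,"dx":-0.0325,"dy":-0.0035,"dz":0.0315,"hand":-1}]'
python3 -m pendant '[{"wx":0,"wy":0,"wz":0,"dx":0,"dy":-0.006,"dz":0,"hand":-1},{"wx":0,"wy":0,"wz":0,"dx":0,"dy":-0.006,"dz":-0.017,"hand":-1},{"wx":0,"wy":0,"wz":0,"dx":0,"dy":-0.006,"dz":-0.017,"hand":-1}]'
python3 - <<'E'
from h import *
print(sensors.state()['contact_force']); delta([.5314,.2828,.175],169)
E
```

```text
time: 37.2
tool_pos: [0.5633, 0.2739, 0.1594]
tool_rot: [0.001, 0.095, 0.995, 0.0]
contact_force: [-0.6, -0.4, -1.6]
gripper_width: 0.297
time: 37.45
tool_pos: [0.5635, 0.2677, 0.1789]
tool_rot: [0.003, 0.096, 0.995, 0.001]
contact_force: [1.2, 1.4, -0.7]
gripper_width: 0.296
[ 1.22406174  1.43504849 -0.71192982]
d [0.0344 0.0087 0.0038] w [ 0.2  0.3 -0. ] rows 2
```

```bash
python3 -m pendant '[{"wx":0,"wy":0,"wz":0,"dx":-0.015,"dy":0.0255,"dz":0,"hand":-1},{"wx":0,"wy":0,"wz":0,"dx":-0.015,"dy":0.0255,"dz":0,"hand":-1},{"wx":0,"wy":0,"wz":0,"dx":-0.015,"dy":0.0255,"dz":0.017,"hand":-1},{"wx":0,"wy":0,"wz":0,"dx":-0.015,"dy":0.0255,"dz":0.017,"hand":-1},{"wx":0,"wy":0,"wz":0,"dx":-0.015,"dy":0.0185,"dz":0.017,"hand":-1},{"wx":0,"wy":0,"wz":0,"dx":-0.015,"dy":0.0125,"dz":0.017,"hand":-1},{"wx":0,"wy":0,"wz":0,"dx":-0.015,"dy":0.0125,"dz":0.017,"hand":-1},{"wx":0,"wy":0,"wz":0,"dx":-0.015,"dy":0.0125,"dz":0.017,"hand":-1},{"wx":0,"wy":0,"wz":0,"dx":-0.015,"dy":0.0185,"dz":0.017,"hand":-1},{"wx":0,"wy":0,"wz":0,"dx":-0.015,"dy":0.0255,"dz":0,"hand":-1},{"wx":0,"wy":0,"wz":0,"dx":-0.045,"dy":0.0255,"dz":0,"hand":-1},{"wx":0,"wy":0,"wz":0,"dx":-0.045,"dy":0.0255,"dz":0,"hand":-1},{"wx":0,"wy":0,"wz":0,"dx":-0.045,"dy":0.0255,"dz":0.017,"hand":-1},{"wx":0,"wy":0,"wz":0,"dx":-0.045,"dy":0.0255,"dz":0.017,"hand":-1},{"wx":0,"wy":0,"wz":0,"dx":-0.045,"dy":0.0185,"dz":0.017,"hand":-1},{"wx":0,"wy":0,"wz":0,"dx":-0.045,"dy":0.0125,"dz":0.017,"hand":-1},{"wx":0,"wy":0,"wz":0,"dx":-0.045,"dy":0.0125,"dz":0.017,"hand":-1},{"wx":0,"wy":0,"wz":0,"dx":-0.045,"dy":0.0125,"dz":0.017,"hand":-1}]'
python3 -m pendant '[{"wx":0,"wy":0,"wz":0,"dx":0,"dy":0.006,"dz":0,"hand":-1},{"wx":0,"wy":0,"wz":0,"dx":0,"dy":0.006,"dz":-0.017,"hand":-1},{"wx":0,"wy":0,"wz":0,"dx":0,"dy":0.006,"dz":-0.017,"hand":-1}]'
cat >> h.py <<'E'
def knobs(X,d,M):
    for n in M:
        if M[n]['size'][0]<60: continue
        a=np.radians(-11.); o=M[n]['o']/1e3; q=X[...,:2]-o
        u=q@[np.cos(a),np.sin(a)]; v=q@[-np.sin(a),np.cos(a)]
        for x in (.0325,.0475,.0625,.0775):
            k=(d>0)&(abs(u-x)<.006)&(abs(v)<.012)&(X[...,2]>M[n]['z']/1e3+.006)&(X[...,2]<.07)
            print(n,x,k.sum(),np.round([u[k].mean()*1e3,v[k].mean()*1e3],1) if k.sum() else '')
E
python3 - <<'E'
from h import *
print(sensors.state()['contact_force'],tool()[:3,3]); delta([.5142,.1842,.178],169)
p,d,X=grab('wrist'); M=modules(X,d,p); print(M); knobs(X,d,M); save('w14',p)
p,d,X=grab('top'); M=modules(X,d,p); print(M)
E
```

```text
time: 38.95
tool_pos: [0.6086, 0.2707, 0.1594]
tool_rot: [0.001, 0.096, 0.995, 0.0]
contact_force: [0.8, 0.9, -1.9]
gripper_width: 0.293
time: 39.2
tool_pos: [0.6111, 0.2779, 0.179]
tool_rot: [0.002, 0.096, 0.995, 0.001]
contact_force: [0.6, -0.0, 1.3]
gripper_width: 0.296
[ 0.58804036 -0.04683812  1.30187754] [0.61113886 0.27789447 0.17895763]
d [ 0.0773 -0.1104  0.0003] w [0.1 0.3 0. ] rows 5
{'yellow': {'c': array([586.4, 269.7]), 'yaw': -13.4, 'size': array([76.1, 55.3]), 'z': 55.4, 'o': array([532.9, 282.4])}, 'red': {'c': array([568.2, 173.4]), 'yaw': -11.1, 'size': array([74.5, 54.4]), 'z': 55.4, 'o': array([514.2, 184. ])}}
yellow 0.0325 56 [32.2  0.5]
yellow 0.0475 58 [46.9 -3.3]
yellow 0.0625 52 [62.1  0.3]
yellow 0.0775 51 [76.9 -5. ]
red 0.0325 62 [31.9 -1.9]
red 0.0475 63 [47.1  3.1]
red 0.0625 58 [61.8 -4.5]
red 0.0775 58 [76.6 -4.1]
{'yellow': {'c': array([605.4, 256.1]), 'yaw': 75.4, 'size': array([42.4, 29.7]), 'z': 54.9, 'o': array([591.5, 202.9])}, 'red': {'c': array([566.1, 170.6]), 'yaw': -11.0, 'size': array([75.4, 53.9]), 'z': 54.5, 'o': array([512.1, 181.1])}}
```

The yellow module swung about 2.4° inside its tray play when pushed, so knobs 2 and 4 did not travel far enough. I'll push again in its present frame.

```bash
cat >> h.py <<'E'
def mtargets(o,yaw_m,pts,z=.159):
    a=np.radians(yaw_m); T=tool(); o=np.array(o)
    for x,y in pts:
        w=o+x*np.array([np.cos(a),np.sin(a)])+y*np.array([-np.sin(a),np.cos(a)])
        print((x,y),'->',np.round(T[:3,:3].T@(np.array([*w/1e3,z])-T[:3,3]),4))
E
python3 - <<'E'
from h import *
T=tool(); print(T[:3,3],yaw())
mtargets((532.9,282.4),-13.4,[(77.5,14),(77.5,3.),(47.5,15),(47.5,3.)])
print('B'); mtargets((531.5,283.),-8.8,[(32.5,-16),(32.5,-3.2),(62.5,-16),(62.5,-3.2)])
E
```

```text
[0.61037614 0.27746986 0.17686021] 169.0208909998561
(77.5, 14) -> [-0.001   0.0008  0.0179]
(77.5, 3.0) -> [-0.0005 -0.0102  0.0178]
(47.5, 15) -> [0.029  0.003  0.0178]
(47.5, 3.0) -> [ 0.0295 -0.0089  0.0178]
B
(32.5, -16) -> [ 0.0454 -0.0244  0.0177]
(32.5, -3.2) -> [ 0.0459 -0.0116  0.0177]
(62.5, -16) -> [ 0.0155 -0.0232  0.0178]
(62.5, -3.2) -> [ 0.016  -0.0104  0.0178]
```

```bash
python3 -m pendant '[{"wx":0,"wy":0,"wz":0,"dx":-0.001,"dy":0.001,"dz":0,"hand":-1},{"wx":0,"wy":0,"wz":0,"dx":-0.001,"dy":0.001,"dz":0.018,"hand":-1},{"wx":0,"wy":0,"wz":0,"dx":-0.001,"dy":0.001,"dz":0.018,"hand":-1},{"wx":0,"wy":0,"wz":0,"dx":-0.001,"dy":-0.005,"dz":0.018,"hand":-1},{"wx":0,"wy":0,"wz":0,"dx":-0.001,"dy":-0.0102,"dz":0.018,"hand":-1},{"wx":0,"wy":0,"wz":0,"dx":-0.001,"dy":-0.0102,"dz":0.018,"hand":-1},{"wx":0,"wy":0,"wz":0,"dx":-0.001,"dy":-0.0102,"dz":0.018,"hand":-1},{"wx":0,"wy":0,"wz":0,"dx":-0.001,"dy":-0.004,"dz":0.018,"hand":-1},{"wx":0,"wy":0,"wz":0,"dx":-0.001,"dy":0.003,"dz":0,"hand":-1},{"wx":0,"wy":0,"wz":0,"dx":0.0292,"dy":0.003,"dz":0,"hand":-1},{"wx":0,"wy":0,"wz":0,"dx":0.0292,"dy":0.003,"dz":0,"hand":-1},{"wx":0,"wy":0,"wz":0,"dx":0.0292,"dy":0.003,"dz":0.018,"hand":-1},{"wx":0,"wy":0,"wz":0,"dx":0.0292,"dy":0.003,"dz":0.018,"hand":-1},{"wx":0,"wy":0,"wz":0,"dx":0.0292,"dy":-0.004,"dz":0.018,"hand":-1},{"wx":0,"wy":0,"wz":0,"dx":0.0292,"dy":-0.009,"dz":0.018,"hand":-1},{"wx":0,"wy":0,"wz":0,"dx":0.0292,"dy":-0.009,"dz":0.018,"hand":-1},{"wx":0,"wy":0,"wz":0,"dx":0.0292,"dy":-0.009,"dz":0.018,"hand":-1},{"wx":0,"wy":0,"wz":0,"dx":0.0292,"dy":-0.003,"dz":0.018,"hand":-1},{"wx":0,"wy":0,"wz":0,"dx":0.0292,"dy":-0.003,"dz":0,"hand":-1},{"wx":0,"wy":0,"wz":0,"dx":0.0292,"dy":-0.003,"dz":0,"hand":-1}]'
cat >> h.py <<'E'
def knobs2(X,d,p):
    M=modules(X,d,p)
    for n in M:
        if M[n]['size'][0]<60: continue
        a=np.radians(M[n]['yaw']); q=X[...,:2]-M[n]['o']/1e3
        u=q@[np.cos(a),np.sin(a)]; v=q@[-np.sin(a),np.cos(a)]; r=[]
        for x in (.0325,.0475,.0625,.0775):
            k=(d>0)&(abs(u-x)<.006)&(abs(v)<.012)&(X[...,2]>M[n]['z']/1e3+.006)&(X[...,2]<.07)
            r.append(round(v[k].mean()*1e3+5,1) if k.sum()>15 else None)
        print(n,M[n]['o'],M[n]['yaw'],M[n]['z'],'switch mm',r)
    return M
E
python3 - <<'E'
from h import *
p,d,X=grab('wrist'); knobs2(X,d,p); T=tool(); print(T[:3,3])
mtargets((531.9,282.7),-8.8,[(32.5,-16),(32.5,-3.2),(62.5,-16),(62.5,-3.2)])
E
```

```text
time: 40.97
tool_pos: [0.5822, 0.2805, 0.179]
tool_rot: [0.002, 0.096, 0.995, 0.001]
contact_force: [0.7, 0.1, 0.2]
gripper_width: 0.297
yellow [532.6 282.1] -13.5 55.4 switch mm [np.float64(7.4), np.float64(0.2), np.float64(8.0), np.float64(0.2)]
red [513.9 184.6] -11.5 55.4 switch mm [np.float64(2.7), np.float64(7.8), np.float64(0.6), np.float64(0.9)]
[0.5819991  0.28033462 0.1781398 ]
(32.5, -16) -> [ 0.0166 -0.022   0.019 ]
(32.5, -3.2) -> [ 0.0171 -0.0092  0.019 ]
(62.5, -16) -> [-0.0133 -0.0209  0.0192]
(62.5, -3.2) -> [-0.0129 -0.0081  0.0192]
```

```bash
python3 -m pendant '[{"wx":0,"wy":0,"wz":0,"dx":0.0168,"dy":-0.022,"dz":0,"hand":-1},{"wx":0,"wy":0,"wz":0,"dx":0.0168,"dy":-0.022,"dz":0,"hand":-1},{"wx":0,"wy":0,"wz":0,"dx":0.0168,"dy":-0.022,"dz":0.0185,"hand":-1},{"wx":0,"wy":0,"wz":0,"dx":0.0168,"dy":-0.022,"dz":0.0185,"hand":-1},{"wx":0,"wy":0,"wz":0,"dx":0.0168,"dy":-0.015,"dz":0.0185,"hand":-1},{"wx":0,"wy":0,"wz":0,"dx":0.0168,"dy":-0.0092,"dz":0.0185,"hand":-1},{"wx":0,"wy":0,"wz":0,"dx":0.0168,"dy":-0.0092,"dz":0.0185,"hand":-1},{"wx":0,"wy":0,"wz":0,"dx":0.0168,"dy":-0.0092,"dz":0.0185,"hand":-1},{"wx":0,"wy":0,"wz":0,"dx":0.0168,"dy":-0.015,"dz":0.0185,"hand":-1},{"wx":0,"wy":0,"wz":0,"dx":0.0168,"dy":-0.021,"dz":0,"hand":-1},{"wx":0,"wy":0,"wz":0,"dx":-0.0132,"dy":-0.021,"dz":0,"hand":-1},{"wx":0,"wy":0,"wz":0,"dx":-0.0132,"dy":-0.021,"dz":0,"hand":-1},{"wx":0,"wy":0,"wz":0,"dx":-0.0132,"dy":-0.021,"dz":0.0185,"hand":-1},{"wx":0,"wy":0,"wz":0,"dx":-0.0132,"dy":-0.021,"dz":0.0185,"hand":-1},{"wx":0,"wy":0,"wz":0,"dx":-0.0132,"dy":-0.014,"dz":0.0185,"hand":-1},{"wx":0,"wy":0,"wz":0,"dx":-0.0132,"dy":-0.0083,"dz":0.0185,"hand":-1},{"wx":0,"wy":0,"wz":0,"dx":-0.0132,"dy":-0.0083,"dz":0.0185,"hand":-1},{"wx":0,"wy":0,"wz":0,"dx":-0.0132,"dy":-0.0083,"dz":0.0185,"hand":-1},{"wx":0,"wy":0,"wz":0,"dx":-0.0132,"dy":-0.015,"dz":0.0185,"hand":-1},{"wx":0,"wy":0,"wz":0,"dx":-0.0132,"dy":-0.018,"dz":0,"hand":-1}]'
python3 -m pendant '[{"wx":0,"wy":0,"wz":0,"dx":0,"dy":0,"dz":0,"hand":-1},{"wx":0,"wy":0,"wz":0,"dx":0,"dy":0,"dz":0,"hand":-1}]'
python3 - <<'E'
from h import *
p,d,X=grab('wrist'); knobs2(X,d,p); T=tool(); print(T[:3,3])
mtargets((513.9,184.3),-13.4,[(32.5,16),(32.5,3.2)])
mtargets((513.9,184.3),-8.8,[(47.5,-16),(47.5,-3.2),(77.5,-16),(77.5,-3.2)])
E
```

```text
time: 42.68
tool_pos: [0.5874, 0.2584, 0.1716]
tool_rot: [-0.003, 0.096, 0.995, -0.001]
contact_force: [0.1, 1.2, -1.5]
gripper_width: 0.298
time: 42.85
tool_pos: [0.591, 0.2595, 0.1775]
tool_rot: [0.002, 0.096, 0.995, 0.001]
contact_force: [-0.3, -0.3, -0.6]
gripper_width: 0.295
yellow [533.9 282.9] -10.5 55.3 switch mm [np.float64(10.0), np.float64(0.2), np.float64(9.9), np.float64(0.6)]
red [513.6 184.1] -11.1 55.4 switch mm [np.float64(3.0), np.float64(8.0), np.float64(0.6), np.float64(0.9)]
[0.59037309 0.25942561 0.17635432]
(32.5, 16) -> [ 0.0276 -0.0737  0.0172]
(32.5, 3.2) -> [ 0.0281 -0.0865  0.0172]
(47.5, -16) -> [ 0.0127 -0.1025  0.0172]
(47.5, -3.2) -> [ 0.0132 -0.0897  0.0172]
(77.5, -16) -> [-0.0173 -0.1014  0.0173]
(77.5, -3.2) -> [-0.0168 -0.0886  0.0173]
```

The yellow switches read 10.0, 0.2, 9.9 and 0.6 mm, which is its code. On to red: 1 off, 2 and 4 on.

```bash
python3 -m pendant '[{"wx":0,"wy":0,"wz":0,"dx":0.0278,"dy":-0.0735,"dz":0,"hand":-1},{"wx":0,"wy":0,"wz":0,"dx":0.0278,"dy":-0.0735,"dz":0,"hand":-1},{"wx":0,"wy":0,"wz":0,"dx":0.0278,"dy":-0.0735,"dz":0,"hand":-1},{"wx":0,"wy":0,"wz":0,"dx":0.0278,"dy":-0.0735,"dz":0.017,"hand":-1},{"wx":0,"wy":0,"wz":0,"dx":0.0278,"dy":-0.0735,"dz":0.017,"hand":-1},{"wx":0,"wy":0,"wz":0,"dx":0.0278,"dy":-0.08,"dz":0.017,"hand":-1},{"wx":0,"wy":0,"wz":0,"dx":0.0278,"dy":-0.0865,"dz":0.017,"hand":-1},{"wx":0,"wy":0,"wz":0,"dx":0.0278,"dy":-0.0865,"dz":0.017,"hand":-1},{"wx":0,"wy":0,"wz":0,"dx":0.0278,"dy":-0.0865,"dz":0.017,"hand":-1},{"wx":0,"wy":0,"wz":0,"dx":0.0278,"dy":-0.08,"dz":0.017,"hand":-1},{"wx":0,"wy":0,"wz":0,"dx":0.0278,"dy":-0.08,"dz":-0.002,"hand":-1},{"wx":0,"wy":0,"wz":0,"dx":0.0278,"dy":-0.08,"dz":-0.002,"hand":-1},{"wx":0,"wy":0,"wz":0,"dx":0.013,"dy":-0.1025,"dz":-0.002,"hand":-1},{"wx":0,"wy":0,"wz":0,"dx":0.013,"dy":-0.1025,"dz":0,"hand":-1},{"wx":0,"wy":0,"wz":0,"dx":0.013,"dy":-0.1025,"dz":0,"hand":-1}]'
python3 - <<'E'
from h import *
p,d,X=grab('wrist'); M=knobs2(X,d,p); T=tool(); print(T[:3,3])
mtargets(M['red']['o'],-8.8,[(47.5,-16),(47.5,-3.2),(77.5,-16),(77.5,-3.2)])
E
```

```text
time: 44.15
tool_pos: [0.558, 0.1608, 0.1753]
tool_rot: [0.0, 0.096, 0.995, -0.0]
contact_force: [0.4, 1.0, -0.6]
gripper_width: 0.3
yellow [533.8 283. ] -10.5 55.5 switch mm [np.float64(9.5), np.float64(-0.7), np.float64(9.3), np.float64(-0.4)]
red [513.8 183.8] -11.1 55.3 switch mm [np.float64(-0.3), np.float64(7.7), np.float64(-0.0), np.float64(0.5)]
[0.55756767 0.16125202 0.17512727]
(47.5, -16) -> [-0.0008 -0.0004  0.0161]
(47.5, -3.2) -> [-0.0003  0.0124  0.0161]
(77.5, -16) -> [-0.0308  0.0008  0.0161]
(77.5, -3.2) -> [-0.0303  0.0136  0.0161]
```

```bash
python3 -m pendant '[{"wx":0,"wy":0,"wz":0,"dx":-0.0005,"dy":0,"dz":0.016,"hand":-1},{"wx":0,"wy":0,"wz":0,"dx":-0.0005,"dy":0,"dz":0.016,"hand":-1},{"wx":0,"wy":0,"wz":0,"dx":-0.0005,"dy":0.006,"dz":0.016,"hand":-1},{"wx":0,"wy":0,"wz":0,"dx":-0.0005,"dy":0.0122,"dz":0.016,"hand":-1},{"wx":0,"wy":0,"wz":0,"dx":-0.0005,"dy":0.0122,"dz":0.016,"hand":-1},{"wx":0,"wy":0,"wz":0,"dx":-0.0005,"dy":0.0122,"dz":0.016,"hand":-1},{"wx":0,"wy":0,"wz":0,"dx":-0.0005,"dy":0.006,"dz":0.016,"hand":-1},{"wx":0,"wy":0,"wz":0,"dx":-0.0005,"dy":0,"dz":0,"hand":-1},{"wx":0,"wy":0,"wz":0,"dx":-0.0305,"dy":0.0005,"dz":0,"hand":-1},{"wx":0,"wy":0,"wz":0,"dx":-0.0305,"dy":0.0005,"dz":0,"hand":-1},{"wx":0,"wy":0,"wz":0,"dx":-0.0305,"dy":0.0005,"dz":0.016,"hand":-1},{"wx":0,"wy":0,"wz":0,"dx":-0.0305,"dy":0.0005,"dz":0.016,"hand":-1},{"wx":0,"wy":0,"wz":0,"dx":-0.0305,"dy":0.007,"dz":0.016,"hand":-1},{"wx":0,"wy":0,"wz":0,"dx":-0.0305,"dy":0.0135,"dz":0.016,"hand":-1},{"wx":0,"wy":0,"wz":0,"dx":-0.0305,"dy":0.0135,"dz":0.016,"hand":-1},{"wx":0,"wy":0,"wz":0,"dx":-0.0305,"dy":0.0135,"dz":0.016,"hand":-1},{"wx":0,"wy":0,"wz":0,"dx":-0.0305,"dy":0.007,"dz":0.016,"hand":-1},{"wx":0,"wy":0,"wz":0,"dx":-0.0305,"dy":0.004,"dz":-0.02,"hand":-1},{"wx":0,"wy":0,"wz":0,"dx":-0.0305,"dy":0.004,"dz":-0.04,"hand":-1},{"wx":0,"wy":0,"wz":0,"dx":-0.0305,"dy":0.004,"dz":-0.04,"hand":-1}]'
python3 - <<'E'
from sc import *
p,d,X=grab('wrist'); M=knobs2(X,d,p); T=tool(); print(T[:3,3]); np.savez('w15',p=p,d=d,X=X); save('w15',p,1.4)
rep('w15.npz',{n:M[n]['o']/1e3 for n in M if M[n]['size'][0]>60})
mtargets((513.8,183.8),-10,[(77.5,-16),(77.5,-3.)])
delta([.6494,-.0822,.25],160.5)
E
```

```text
time: 45.87
tool_pos: [0.5914, 0.1596, 0.2225]
tool_rot: [0.005, 0.096, 0.995, 0.002]
contact_force: [0.6, 0.4, 1.0]
gripper_width: 0.295
yellow [533.9 283.3] -10.8 55.4 switch mm [np.float64(9.3), np.float64(-0.5), np.float64(9.5), np.float64(-0.4)]
red [514.  184.2] -9.8 55.3 switch mm [np.float64(-0.7), np.float64(9.5), np.float64(-0.2), np.float64(9.3)]
[0.59031743 0.15947989 0.21976631]
w15.npz yellow head z 25.0 foot z 35.8 slot -24.3
w15.npz red head z 25.2 foot z 35.7 slot -18.4
(77.5, -16) -> [ 0.0024 -0.0056  0.0607]
(77.5, -3.0) -> [0.0027 0.0074 0.0608]
d [-0.1044 -0.2259 -0.0302] w [0.2 0.4 8.5] rows 8
```

All switches are in code and both screws are home (about 4.86 and 4.95 rad by slot angle). Carrying the driver back to the stand.

```bash
python3 -m pendant '[{"wx":0,"wy":0,"wz":8.5,"dx":-0.03,"dy":-0.07,"dz":-0.03,"hand":-1},{"wx":0,"wy":0,"wz":8.5,"dx":-0.1044,"dy":-0.226,"dz":-0.03,"hand":-1},{"wx":0,"wy":0,"wz":8.5,"dx":-0.1044,"dy":-0.226,"dz":-0.03,"hand":-1},{"wx":0,"wy":0,"wz":8.5,"dx":-0.1044,"dy":-0.226,"dz":-0.03,"hand":-1},{"wx":0,"wy":0,"wz":8.5,"dx":-0.1044,"dy":-0.226,"dz":-0.03,"hand":-1},{"wx":0,"wy":0,"wz":8.5,"dx":-0.1044,"dy":-0.226,"dz":-0.03,"hand":-1},{"wx":0,"wy":0,"wz":8.5,"dx":-0.1044,"dy":-0.226,"dz":-0.03,"hand":-1},{"wx":0,"wy":0,"wz":8.5,"dx":-0.1044,"dy":-0.226,"dz":-0.03,"hand":-1},{"wx":0,"wy":0,"wz":8.5,"dx":-0.1044,"dy":-0.226,"dz":-0.03,"hand":-1},{"wx":0,"wy":0,"wz":8.5,"dx":-0.1044,"dy":-0.226,"dz":-0.03,"hand":-1},{"wx":0,"wy":0,"wz":8.5,"dx":-0.1044,"dy":-0.226,"dz":-0.03,"hand":-1},{"wx":0,"wy":0,"wz":8.5,"dx":-0.1044,"dy":-0.226,"dz":-0.03,"hand":-1}]'
python3 - <<'E'
from h import *
T=tool(); p,d,X=grab('wrist'); save('w16',p,1.4); print(T[:3,3],yaw())
L=(X-T[:3,3])@T[:3,:3]
m=(d>0)&(abs(L[...,0])<.02)&(abs(L[...,1])<.015)
for a in (0.,.05,.08,.09):
    k=m&(L[...,2]>=a)&(L[...,2]<a+.01); print(a,np.round(L[k].mean(0)*1000,1),round(L[k][:,2].max()*1000,1))
m=(d>0)&(X[...,0]>.6)&(X[...,0]<.70)&(X[...,1]>-.14)&(X[...,1]<-.03)&(X[...,2]>.078)&(X[...,2]<.09)
print(rect(X,m)); delta([.6494,-.0822,.1035],160.5)
E
```

```text
time: 46.92
tool_pos: [0.6474, -0.081, 0.2453]
tool_rot: [-0.0, 0.168, 0.986, 0.0]
contact_force: [-0.0, -0.3, -1.7]
gripper_width: 0.299
[ 0.64739566 -0.08097114  0.24527101] 160.60417582272316
0.0 [13.3  0.1  4.9] 10.0
0.05 [ 4.3  0.4 54.7] 59.8
0.08 [ 4.1  0.4 84.4] 89.7
0.09 [ 2.8  0.6 95.3] 98.5
((649.8358764648438, -82.09388732910156), (59.959835052490234, 60.009517669677734), 70.49229431152344)
d [-0.0022 -0.0004  0.1419] w [ 0.  -0.   0.1] rows 5
```

View pics/w16.png

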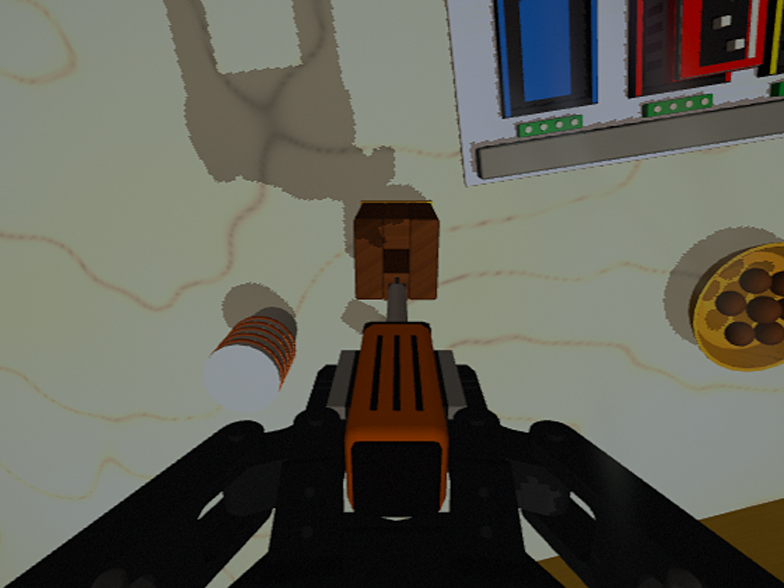

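The bit tip at (398,280) is over the stand and in line with its hole at (396,260); the cups stand untouched at (245,360). Inserting.

```bash
python3 -m pendant '[{"wx":0,"wy":0,"wz":0,"dx":-0.0022,"dy":-0.0006,"dz":0.03,"hand":-1},{"wx":0,"wy":0,"wz":0,"dx":-0.0022,"dy":-0.0006,"dz":0.05,"hand":-1},{"wx":0,"wy":0,"wz":0,"dx":-0.0022,"dy":-0.0006,"dz":0.065,"hand":-1},{"wx":0,"wy":0,"wz":0,"dx":-0.0022,"dy":-0.0006,"dz":0.08,"hand":-1},{"wx":0,"wy":0,"wz":0,"dx":-0.0022,"dy":-0.0006,"dz":0.1,"hand":-1},{"wx":0,"wy":0,"wz":0,"dx":-0.0022,"dy":-0.0006,"dz":0.12,"hand":-1},{"wx":0,"wy":0,"wz":0,"dx":-0.0022,"dy":-0.0006,"dz":0.135,"hand":-1},{"wx":0,"wy":0,"wz":0,"dx":-0.0022,"dy":-0.0006,"dz":0.135,"hand":-1},{"wx":0,"wy":0,"wz":0,"dx":-0.0022,"dy":-0.0006,"dz":0.135,"hand":-1}]'
python3 -m pendant '[{"wx":0,"wy":0,"wz":0,"dx":0,"dy":0,"dz":0.002,"hand":-1},{"wx":0,"wy":0,"wz":0,"dx":0,"dy":0,"dz":0.004,"hand":-1},{"wx":0,"wy":0,"wz":0,"dx":0,"dy":0,"dz":0.004,"hand":-1}]'
```

```text
time: 47.72
tool_pos: [0.649, -0.0834, 0.1096]
tool_rot: [-0.001, 0.169, 0.986, 0.0]
contact_force: [0.5, -0.6, -0.5]
gripper_width: 0.296
time: 47.97
tool_pos: [0.6502, -0.0839, 0.1077]
tool_rot: [0.001, 0.169, 0.986, -0.0]
contact_force: [-0.5, 0.8, -1.1]
gripper_width: 0.297
```

```bash
python3 -m pendant '[{"wx":0,"wy":0,"wz":0,"dx":0,"dy":0,"dz":0.002,"hand":-1},{"wx":0,"wy":0,"wz":0,"dx":0,"dy":0,"dz":0.003,"hand":-1},{"wx":0,"wy":0,"wz":0,"dx":0,"dy":0,"dz":0.003,"hand":-1},{"wx":0,"wy":0,"wz":0,"dx":0,"dy":0,"dz":0.003,"hand":-1}]'
python3 -m pendant '[{"wx":0,"wy":0,"wz":0,"dx":0,"dy":0,"dz":0,"hand":0},{"wx":0,"wy":0,"wz":0,"dx":0,"dy":0,"dz":0,"hand":1},{"wx":0,"wy":0,"wz":0,"dx":0,"dy":0,"dz":0,"hand":1},{"wx":0,"wy":0,"wz":0,"dx":0,"dy":0,"dz":0,"hand":1},{"wx":0,"wy":0,"wz":0,"dx":0,"dy":0,"dz":0,"hand":1},{"wx":0,"wy":0,"wz":0,"dx":0,"dy":0,"dz":0,"hand":1},{"wx":0,"wy":0,"wz":0,"dx":0,"dy":0,"dz":-0.16,"hand":1},{"wx":0,"wy":0,"wz":0,"dx":0,"dy":0,"dz":-0.16,"hand":1},{"wx":0,"wy":0,"wz":0,"dx":0,"dy":0,"dz":-0.16,"hand":1},{"wx":0,"wy":0,"wz":0,"dx":0,"dy":0,"dz":-0.16,"hand":1},{"wx":0,"wy":0,"wz":0,"dx":0.13,"dy":0.08,"dz":-0.16,"hand":1},{"wx":0,"wy":0,"wz":0,"dx":0.13,"dy":0.08,"dz":-0.16,"hand":1},{"wx":0,"wy":0,"wz":0,"dx":0.13,"dy":0.08,"dz":-0.16,"hand":1},{"wx":0,"wy":0,"wz":0,"dx":0.13,"dy":0.08,"dz":-0.16,"hand":1},{"wx":0,"wy":0,"wz":0,"dx":0.13,"dy":0.08,"dz":-0.16,"hand":1},{"wx":0,"wy":0,"wz":0,"dx":0.13,"dy":0.08,"dz":-0.16,"hand":1}]'
python3 - <<'E'
from h import *
p,d,X=grab('side'); save('side1',p,1.4)
m=(d>0)&(X[...,0]>.6)&(X[...,0]<.70)&(X[...,1]>-.14)&(X[...,1]<-.03)
for n in ('top','wrist'):
    p,d,X=grab(n); print(n); knobs2(X,d,p)
    m=(d>0)&(X[...,0]>.6)&(X[...,0]<.70)&(X[...,1]>-.14)&(X[...,1]<-.03)
    for a,b in [(.078,.09),(.14,.17)]:
        k=m&(X[...,2]>a)&(X[...,2]<b)
        if k.sum()>5: print(a,rect(X,k),np.percentile(X[k][:,2],90))
print(finder.look_for('top','cups')[:1])
E
```

```text
time: 48.3
tool_pos: [0.6495, -0.0837, 0.1035]
tool_rot: [-0.0, 0.169, 0.986, -0.0]
contact_force: [0.6, -0.3, -0.5]
gripper_width: 0.302
time: 49.63
tool_pos: [0.5531, 0.036, 0.2639]
tool_rot: [0.001, 0.168, 0.986, -0.0]
contact_force: [0.6, -0.1, 0.3]
gripper_width: 1.0
top
yellow [531.5 279.1] -10.9 54.4 switch mm [None, None, None, None]
0.078 ((649.0882568359375, -82.77169799804688), (59.91464614868164, 60.587711334228516), 70.23680877685547) 0.08525140535773397
0.14 ((648.02734375, -84.06321716308594), (25.35145378112793, 25.94253921508789), 70.94253540039062) 0.1583990555785239
wrist
yellow [533.6 282.3] -9.9 55.4 switch mm [np.float64(9.6), np.float64(-0.7), np.float64(9.3), np.float64(-1.3)]
red [514.1 183.6] -9.6 55.4 switch mm [np.float64(-0.7), np.float64(9.4), np.float64(-0.3), np.float64(9.6)]
0.078 ((649.7008666992188, -81.9126205444336), (60.01942443847656, 61.15679168701172), 70.4694595336914) 0.08470225459373412
0.14 ((647.561767578125, -83.0025863647461), (26.100730895996094, 25.366727828979492), 70.68903350830078) 0.15827185017666284
[{'position': [0.6904, -0.2135, 0.0921], 'score': 0.87}]
```

View pics/side1.png

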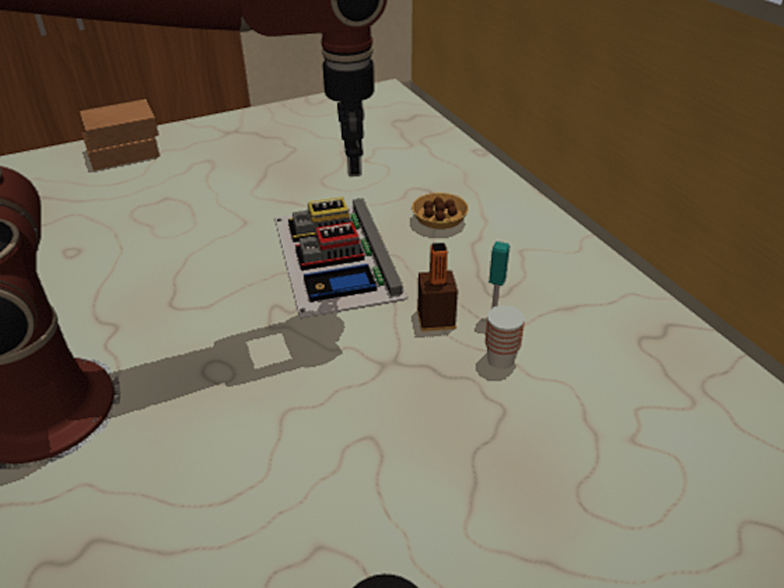

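The side picture shows both modules in their bases at (325,220) and (335,245), the driver upright in its stand at (437,285), and the cups in place at (503,338). The arm is clear, so I'm handing in.

```bash
python3 -c "
from plant import job,sensors
print(job.job_done(), sensors.state()['time'])"
```

```text
the job is handed in; nothing more can be done
the job is handed in; nothing more can be done
```

I fitted the yellow and red modules in their own bases and drove both screws home. I then set the switches with the driver's bit, put the driver back in its stand and handed the job in at about 50 s. The blue module was not in the scene.

**Last checks**
- **Modules:** both lie flat, within about 3 mm of their inserts and about 1° of their bases.
- **Switches (travel in mm, switches 1 to 4):** yellow reads 9.6, -0.7, 9.3 and -1.3; red reads -0.7, 9.4, -0.3 and 9.6. Both match their codes.
- **Screws:** the slot angles give about 4.95 rad for yellow and 4.86 rad for red, and both heads sank 4 to 5 mm.
- **Driver and cups:** the driver is upright, about 2 mm off the stand's axis, with its top at the same height as at the start. The cups moved only by measuring noise.

**What disagreed**
- **Refused move:** the first move command was refused because rows need every key.
- **Yellow switches:** the first pushes fell short because the module swung about 2.4° in its tray, so I pushed again and re-measured.
- **Screw stops:** I saw no clear torque jump at either stop, so "fully home" rests on head height and slot angle.

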